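# Tare the stock scale with its tin

## Task

Stand the yellow tin wholly on the round pan of the green scale, closed with the lid of its own colour, so that the weight of both turns the black needle. Then turn the dial's bezel until its red zero mark lies under the needle's tip. Let go of everything, and leave the blue tin, the blue lid and all the other things on the bench where they are.

Things in the scene. Friction and masses are not known exactly. Their poses are not given: they have to be found in the camera images.
- scale: Green spring scale, fixed to the bench, 300 x 150 mm, deck 50 mm high. Origin: centre of its underside; x along its length from the dial (at x = -75 mm) to the pan (at x = +70 mm), z up.
- pan_top (a point): Centre of the upper face of the round flat aluminium pan (diameter 120 mm, 5 mm thick, 85 mm over the bench when empty). The pan sinks on a spring under load, 3.3 mm per 100 g, at most 14 mm.
- bezel_top (a point): On the dial's vertical axis, level with the top of the rim of its bezel. The bezel is a knurled steel ring, outer diameter 66 mm, standing 22 mm proud of the scale's deck (top 73 mm over the bench); it turns endlessly about its axis, stiffly enough to stay where it is left (about 0.05 N m). It carries a white dial face with black ticks and a red zero mark. Grip it from above across its outside.
- bezel (a joint): Angle of the bezel (rad), clockwise from above is positive; at 0 the red zero mark points along the scale's +x (to the pan). It may go past a full turn, only its angle modulo 2 pi matters.
- zero_mark (a point): The red zero mark on the dial face, 25.5 mm from the dial's axis, 6 mm wide; turns with the bezel.
- needle (a joint): Angle of the black needle over the dial face (rad), clockwise from above is positive; at 0 (empty pan) it points along the scale's +x. It turns 0.82 rad per 100 g on the pan, and cannot be touched: it lies inside the bezel's rim. Tin and lid together weigh 190 to 320 g, unknown beforehand.
- needle_tip (a point): Tip of the black needle, 25.5 mm from the dial's axis.
- tin_yellow: Yellow open tin, round, outer diameter 56 mm, 60 mm high, wall 3 mm (mouth 50 mm). Origin: centre of its underside, z up.
- lid_yellow: Yellow lid: a flange 62 mm in diameter and 5 mm thick, under it a tapered plug 42 mm in diameter and 10 mm deep, on it an upright round grip 22 mm in diameter and 30 mm high. Origin: centre of the underside of the plug, z up; flange from z = 10 to 15 mm, grip from 15 to 45 mm. When it closes the tin, its origin is 50 mm above the tin's.
- tin_blue: Blue tin like the yellow one; not wanted. Origin: centre of its underside.
- lid_blue: Blue lid like the yellow one; not wanted. Origin: centre of the underside of its plug.
- stub_a: Upright steel bar stub, diameter 24 mm, 70 mm high, beside the yellow tin. Origin: centre of its underside.
- stub_b: Another such stub (24 x 70 mm), beside the yellow lid. Origin: centre of its underside.
- stub_c: Another such stub (24 x 70 mm), beside the scale. Origin: centre of its underside.
- tube: Upright offcut of dark steel tube, diameter 72 mm, 50 mm high. Origin: centre of its underside.
- spray: White bottle with a red cap, diameter 52 mm, 160 mm high. Origin: centre of its underside.
- hammer: Hammer lying on the right side of the bench, handle to -x. Origin: centre of its underside.
Not all that is in view belongs to the job. What is shaped like the lid_yellow but purple is not meant.

How it is judged:
By the outcome, as a careful person would: the job done as asked, in the order asked, and still so for the second after the job is handed in, with the robot touching nothing.
It also fails if it takes over 72 s, if anything falls off the work surface, if the arm or the gripper's body presses on something with over 40 N, if the wrist force passes 120 N, or if a joint passes its speed limit or range.

## Robot

A 6-joint arm with a two-finger parallel gripper is mounted at the origin on the work surface. World frame = base frame: x ahead of the robot, y to its left, z up, the work surface at z = 0. Lengths are in m, angles in rad, forces in N, time in s.
With the tool pointing down it reaches from about 0.35 to 0.775 m from the base axis. Payload 7.3 kg.
Tool frame: the origin (TCP) lies between the finger pads; the fingertips stand robot.tcp_to_tips ahead of it and the grasp point (between the pads) lies 2 mm behind it (robot.tcp_to_tips is the distance from the TCP to the fingertips, in m); y points along the fingers, x is the direction in which the jaws open and shut, and the axes are right-handed (so a half turn about y gives the same grasp; the last joint's range is limited). The gripper opens to 92 mm and grips with 3 to 60 N. Pads are 19 mm wide; open, the fingers measure 130 mm over their backs; the gripper's body (75 mm by 190 mm) begins 47 mm behind the grasp point.
Start: joints at [-1.261, 0.342, 1.524, -0, 1.275, -0.146], TCP at [0.231, -0.471, 0.244] pointing down, gripper open.
Joint ranges: [-2.53, 2.53], [-0.77, 2.02], [0.04, 2.7], [-1, 4.14], [0.28, 2.66], [-3.11, 3.11]. Speed limits (rad/s): [2.57, 2.57, 3.14, 3.14, 3.14, 3.14].

## Interface

Orientations are given as [roll, pitch, yaw] about the fixed x, y, z axes, in that order (R = Rz(yaw) Ry(pitch) Rx(roll)).
In Python, from cell import status, read_camera, get_calibration, robot gives the robot as it stands.
- The arm moves only by the shell command python3 -m creep 'ROWS' [FORCE]. ROWS is JSON, a list of rows, each an object of numbers: "dx", "dy", "dz": the shift along the tool's x, y, z in m; "rx", "ry", "rz": the turn, a rotation vector about the tool's x, y, z in rad; "gripper": the opening, from 0 (shut) to 1 (fully open). A call has 1 to 20 rows; each row is the pose to reach, as a shift and turn from the pose commanded when the call began, along the tool's axes at that moment; what a row does not reach only later rows make up. A row lasts 1/8 s, in which the tool goes at most 62.5 mm and 10.7 degrees, less where a joint would pass 70% of its speed; a pose out of reach is approached as far as the arm can. A call with a gripper value outside its range is refused whole. The fingers move at their own pace and stop on an object; FORCE is the grip in N (left out, the last holds). Time passes only in rows, so rows that repeat a pose let the fingers close. It gives the time, the measured TCP pose, the force and the opening at its end, in the units of the state.
- status.observe(): the state, without advancing time (a new reading comes with each control period).
- read_camera(name): name is "scene" or "top"; returns (picture, depth): 420x560x3 uint8, red, green, blue; 420x560 float32, m along the optical axis (not along the pixel's ray), 0 where there is no reading.
- get_calibration(name): a dict with "fx", "fy", "cx", "cy" (pixels), "D" ([k1, k2, p1, p2, k3] as OpenCV has them; the pictures are not rectified), "xyz" and "rotation" of the camera in the world. Camera axes: x right, y down, z forward; pixel columns grow to the right and rows downward; lengths in m; the calibration is good to about 2 mm. A picture is of the moment at which its call begins. get_calibration takes no time and is no camera call.
- robot.hand_in(): hands the job in, once; it reports no verdict.
The state is a dict: "time": time; "qpos": joint angles; "qvel": joint speeds; "joint_efforts": joint torques, N m; "tool_pos": TCP position; "tool_rot": TCP orientation; "contact_force": force on the tool from outside, world axes, zero at the start; "torque": the same for the moment, N m; "opening": finger opening in m.
Only numpy, scipy, OpenCV 4.12 (cv2) and the standard library are available. Lean on these libraries where they do the work, as an engineer would, in place of code of your own. Each camera call takes 0.05 s, during which the arm holds its last target.

## Working session

There is one attempt and no reset: what is moved stays moved. The work goes in short steps, Python scripts to look and compute and a shell command to move; the robot and the scene stay as the last step left them, time stands still between calls to the robot, and variables do not carry over. Pictures are saved under pics/ and viewed, and the job is handed in when it is done.

```bash
ls; mkdir -p pics
python3 - <<'E'
from cell import status, read_camera, get_calibration, robot
import cv2,numpy as np
print(status.observe()); print(robot.tcp_to_tips)
for n in("scene","top"):
    p,d=read_camera(n); cv2.imwrite(f"pics/{n}0.png",p[:,:,::-1]); np.savez(f"pics/{n}0.npz",p=p,d=d)
    print(get_calibration(n))
E
```

```text
pics
{'time': 0.0, 'qpos': array([-1.26099821e+00,  3.42733470e-01,  1.52502994e+00, -4.70902787e-05,
        1.27538189e+00, -1.45996177e-01]), 'qvel': array([-0.00080955,  0.00066073, -0.00140035,  0.0005684 , -0.00117979,
       -0.00127317]), 'joint_efforts': array([-7.00227656e-05, -4.31240273e+01, -2.44217902e+01,  7.16973888e-02,
        5.60603582e-02, -1.47910087e-04]), 'tool_pos': array([ 0.23098332, -0.47102917,  0.24303485]), 'tool_rot': array([-1.57061500e+00,  1.54268498e-03, -1.11498815e+00]), 'contact_force': array([-0.35855794,  0.54215163,  0.125363  ]), 'torque': array([-0.03769836, -0.04815317,  0.05968005]), 'opening': 0.09202245717663468}
0.017
{'fx': 422.9263213677835, 'fy': 422.9263213677835, 'cx': 275.13085995228096, 'cy': 208.44704742340724, 'D': array([-0.07239374,  0.        ,  0.        ,  0.        ,  0.        ]), 'xyz': array([1.15504389, 0.56390174, 1.28412761]), 'rotation': array([-2.53093711, -0.01044234,  2.33032361])}
{'fx': 486.5437842450177, 'fy': 486.5437842450177, 'cx': 285.4797719384969, 'cy': 204.03381350407292, 'D': array([-0.0048805,  0.       ,  0.       ,  0.       ,  0.       ]), 'xyz': array([ 0.45224717, -0.02958107,  1.48975171]), 'rotation': array([-3.05737647,  0.00826988, -1.57799719])}
```

View pics/scene0.png

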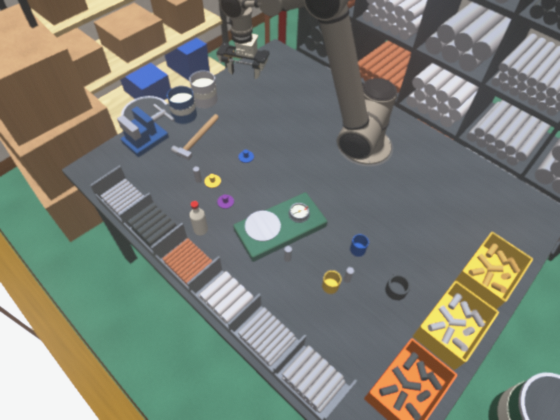

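View pics/top0.png

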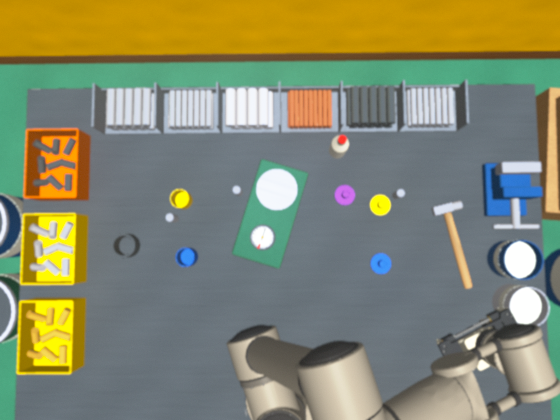

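```bash
cat > h.py <<'E'
from cell import status, read_camera, get_calibration, robot
import cv2,numpy as np
from scipy.spatial.transform import Rotation as R
def cal(n):
    c=get_calibration(n); K=np.array([[c['fx'],0,c['cx']],[0,c['fy'],c['cy']],[0,0,1.]])
    return K,c['D'],R.from_euler('xyz',c['rotation']).as_matrix(),np.array(c['xyz'])
def rays(n,uv):
    K,D,M,t=cal(n); u=cv2.undistortPoints(np.array(uv,float).reshape(-1,1,2),K,D)[:,0]
    return t,np.c_[u,np.ones(len(u))]@M.T
def plane(n,uv,z):
    t,d=rays(n,uv); return t+d*((z-t[2])/d[:,2])[:,None]
def proj(n,P):
    K,D,M,t=cal(n); return cv2.projectPoints((np.array(P,float).reshape(-1,3)-t)@M,np.zeros(3),np.zeros(3),K,D)[0][:,0]
def cloud(n,d):
    h,w=d.shape; v,u=np.mgrid[:h,:w]; t,r=rays(n,np.c_[u.ravel(),v.ravel()]); return (t+r*d.ravel()[:,None]).reshape(h,w,3)
def snap(tag):
    o={}
    for n in("scene","top"):
        p,d=read_camera(n); cv2.imwrite(f"pics/{n}_{tag}.png",p[:,:,::-1]); np.savez(f"pics/{n}_{tag}.npz",p=p,d=d); o[n]=(p,d)
    return o
def load(n,tag):
    f=np.load(f"pics/{n}{tag}.npz"); return f['p'],f['d']
def crop(n,p,u,v,r,k,name):
    a=p[max(v-r,0):v+r,max(u-r,0):u+r,::-1]; cv2.imwrite(f"pics/{name}.png",cv2.resize(a,None,fx=k,fy=k,interpolation=cv2.INTER_CUBIC))
E
python3 - <<'E'
from h import *
rng={'yellow':((22,120,90),(34,255,255)),'blue':((105,120,60),(122,255,255)),'purple':((135,90,50),(165,255,255))}
for n in("scene","top"):
    p,d=load(n,"0"); C=cloud(n,d); hsv=cv2.cvtColor(p,cv2.COLOR_RGB2HSV)
    for k,(a,b) in rng.items():
        m=cv2.inRange(hsv,a,b); N,L,s,c=cv2.connectedComponentsWithStats(m)
        for i in range(1,N):
            if 40<s[i,4]<900:
                q=C[L==i]; q=q[np.isfinite(q).all(1)]; print(n,k,s[i],c[i].round(1),'z',np.percentile(q[:,2],[5,50,95]).round(3),'xy',np.median(q[:,:2],0).round(3))
    # raised blobs on the bench
    m=((C[...,2]>.03)&(C[...,2]<.3)&(d>0)).astype(np.uint8); N,L,s,c=cv2.connectedComponentsWithStats(m)
    for i in range(1,N):
        if s[i,4]>15:
            q=C[L==i]; zt=np.percentile(q[:,2],97); t=q[q[:,2]>zt-.008]; lo=t.min(0);hi=t.max(0); print('  blob',n,c[i].round(),s[i,4],'ztop',zt.round(3),'ctr',((lo+hi)/2)[:2].round(4),'size',(hi-lo)[:2].round(3))
E
```

```text
scene yellow [205 174  16  14 160] [212.3 180.6] z [0.011 0.017 0.045] xy [ 0.578 -0.297]
scene yellow [323 271  18  17 186] [331.5 280.2] z [0.    0.036 0.061] xy [0.585 0.296]
scene blue [178  39  28  16 247] [191.2  46.4] z [-0.365 -0.355 -0.346] xy [-0.249 -1.504]
scene blue [126  63  41  27 574] [145.8  76.2] z [-0.428 -0.419 -0.409] xy [ 0.105 -1.547]
scene blue [133 107  18  15 112] [141.8 114.4] z [0.131 0.136 0.14 ] xy [ 0.601 -0.673]
scene blue [133 119  14  14  78] [139.8 125.8] z [0.09  0.095 0.101] xy [ 0.626 -0.664]
scene blue [122 124  45  29 308] [146.5 139.4] z [0.024 0.03  0.049] xy [ 0.618 -0.638]
scene blue [239 150  15  13 144] [245.7 156. ] z [0.01  0.017 0.046] xy [ 0.402 -0.294]
scene blue [352 234  17  22 276] [359.1 244.3] z [0.002 0.036 0.06 ] xy [0.411 0.281]
scene purple [217 195  17  13 167] [225.2 201. ] z [0.01  0.016 0.045] xy [ 0.609 -0.189]
  blob scene [41. 54.] 9014 ztop 0.258 ctr [ 0.6677 -1.3802] size [0.51  0.535]
  blob scene [471.  49.] 13487 ztop 0.241 ctr [-0.7946  0.0016] size [0.314 0.404]
  blob scene [230.  67.] 77 ztop 0.295 ctr [ 0.27
[... 3758 characters left out ...]
 blob top [ 51. 249.] 2896 ztop 0.091 ctr [0.448  0.6682] size [0.199 0.161]
  blob top [171. 218.] 71 ztop 0.075 ctr [0.5352 0.3216] size [0.021 0.021]
  blob top [124. 245.] 247 ztop 0.053 ctr [0.4546 0.4642] size [0.068 0.072]
  blob top [517. 259.] 1699 ztop 0.121 ctr [ 0.4089 -0.6815] size [0.106 0.112]
  blob top [185. 257.] 133 ztop 0.062 ctr [0.4197 0.2776] size [0.053 0.053]
  blob top [382. 264.] 47 ztop 0.049 ctr [ 0.3948 -0.3017] size [0.018 0.018]
  blob top [524. 303.] 1551 ztop 0.121 ctr [ 0.2807 -0.6367] size [0.102 0.227]
  blob top [ 48. 336.] 3300 ztop 0.091 ctr [0.1985 0.6688] size [0.205 0.161]
  blob top [263. 380.] 3363 ztop 0.296 ctr [0.1372 0.0204] size [0.198 0.139]
```

Run:
```python
from h import *
p,d=load("top","0"); a=p[140:290,140:430,::-1]; cv2.imwrite("pics/topcrop.png",cv2.resize(a,None,fx=2.75,fy=2.75,interpolation=cv2.INTER_CUBIC))
p,d=load("scene","0"); a=p[140:310,180:420,::-1]; cv2.imwrite("pics/scenecrop.png",cv2.resize(a,None,fx=3.3,fy=3.3,interpolation=cv2.INTER_CUBIC))
```

```text
(no output)
```

View pics/topcrop.png

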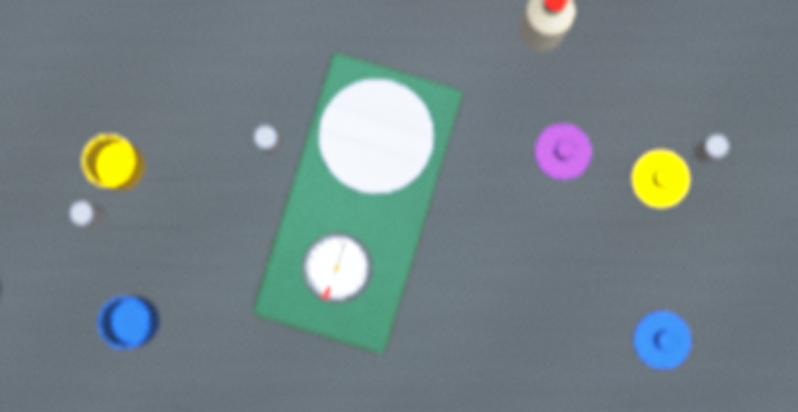

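View pics/scenecrop.png

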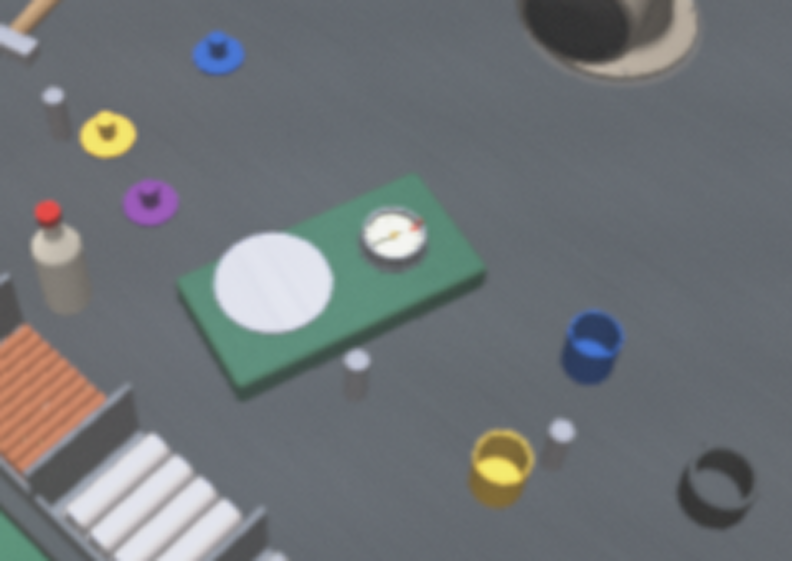

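```bash
cat > meas.py <<'E'
from h import *
from scipy.optimize import least_squares
def contour(m,u,v):
    cs,_=cv2.findContours(m,cv2.RETR_EXTERNAL,cv2.CHAIN_APPROX_NONE)
    cs=[c for c in cs if len(c)>12 and cv2.pointPolygonTest(c,(float(u),float(v)),True)>-4]
    return max(cs,key=cv2.contourArea)[:,0].astype(float)
def circ(P,r=None):
    f=(lambda x:np.hypot(P[:,0]-x[0],P[:,1]-x[1])-(x[2] if r is None else r))
    s=least_squares(f,[*P[:,:2].mean(0),r or .03],loss='soft_l1',f_scale=.001); return s.x,np.sqrt(np.mean(s.fun**2))
def mask(p,k):
    hsv=cv2.cvtColor(p,cv2.COLOR_RGB2HSV)
    r={'yellow':((20,90,60),(36,255,255)),'blue':((103,90,40),(124,255,255)),'white':((0,0,170),(180,60,255))}[k]
    return cv2.inRange(hsv,*r)
def farfit(n,c,z,far):
    # keep points on the side away from the camera (rim hides the wall there)
    P=plane(n,c,z); 
    if far is None: return circ(P)
    t=cal(n)[3]; ctr=P.mean(0); d=(ctr-t)[:2]; d/=np.linalg.norm(d); 
    k=((P-ctr)[:,:2]@d)>far; return circ(P[k])
E
python3 - <<'E'
from meas import *
for n,L in (("scene",{'tin':(331,280),'lid':(212,181),'pan':(263,226),'blue':(359,244)}),("top",{'tin':(180,199),'lid':(380,204),'pan':(277,189),'blue':(186,257)})):
    p,d=load(n,"0")
    for k,(u,v) in L.items():
        col={'pan':'white','blue':'blue'}.get(k,'yellow')
        c=contour(mask(p,col),u,v); z={'tin':.06,'blue':.06,'lid':.0125,'pan':.085}[k]
        x,e=farfit(n,c,z,{'tin':-.005,'blue':-.005}.get(k)); print(n,k,'px',c.mean(0).round(1),x[:2].round(4),'diam',(2*x[2]).round(4),'rms',e.round(4))
E
```

```text
scene tin px [331.  281.3] [0.5961 0.2998] diam 0.0559 rms 0.0012
scene lid px [212.2 180.7] [ 0.5736 -0.3042] diam 0.063 rms 0.0013
scene pan px [262.6 225.2] [0.6167 0.0107] diam 0.1188 rms 0.001
scene blue px [358.9 244.5] [0.4235 0.282 ] diam 0.0557 rms 0.0011
top tin px [180.2 198.8] [0.5934 0.2963] diam 0.0563 rms 0.001
top lid px [379.6 204.5] [ 0.5734 -0.3051] diam 0.0641 rms 0.0008
top pan px [276.4 189.1] [0.6149 0.0073] diam 0.1206 rms 0.0009
top blue px [185.7 256.6] [0.4204 0.278 ] diam 0.0574 rms 0.0008
```

```bash
cat > dial.py <<'E'
from meas import *
def dial(p,n,u,v,zf=.068):
    hsv=cv2.cvtColor(p,cv2.COLOR_RGB2HSV); m=cv2.inRange(hsv,(0,0,140),(180,90,255))
    red=cv2.inRange(hsv,(0,90,90),(10,255,255))|cv2.inRange(hsv,(170,90,90),(180,255,255))
    w=np.zeros_like(m); w[v-14:v+15,u-14:u+15]=255; m&=w; red&=w
    N,L,s,c=cv2.connectedComponentsWithStats(m|red); i=1+np.argmax(s[1:,4])
    cc=contour((L==i).astype(np.uint8),u,v); x,e=circ(plane(n,cc,zf)); 
    ys,xs=np.nonzero(red); rc=plane(n,[[xs.mean(),ys.mean()]],zf)[0] if len(xs) else None
    return x,e,rc,(xs.mean(),ys.mean()) if len(xs) else None,cc.mean(0)
if __name__=="__main__":
    import sys; tag=sys.argv[1]
    for n,u,v in(("top",262,237),("scene",299,212)):
        p,d=load(n,tag); x,e,rc,rp,cp=dial(p,n,u,v); print(n,'dial',x.round(4),e.round(4),'red',rc.round(4),np.round(rp,1),cp.round(1), 'heading',np.degrees(np.arctan2(*(rc[:2]-x[:2])[::-1])).round(1),np.linalg.norm(rc[:2]-x[:2]).round(4))
        crop(n,p,u,v,20,18,f"dial_{n}_{tag}")
E
python3 dial.py 0
```

```text
top dial [0.4769 0.0498 0.037 ] 0.0012 red [0.4486 0.0614 0.068 ] [258.3 246.6] [262.3 237.1] heading 157.7 0.0305Traceback (most recent call last):
  File "dial.py", line 13, in <module>
    p,d=load(n,tag); x,e,rc,rp,cp=dial(p,n,u,v); print(n,'dial',x.round(4),e.round(4),'red',rc.round(4),np.round(rp,1),cp.round(1), 'heading',np.degrees(np.arctan2(*(rc[:2]-x[:2])[::-1])).round(1),np.linalg.norm(rc[:2]-x[:2]).round(4))
                                                                                            ^^^^^^^^
AttributeError: 'NoneType' object has no attribute 'round'
```

Run:
```python
from h import *
a=[]
for n,u,v in(("top",262,237),("scene",299,212)):
    p,d=load(n,"0"); a.append(cv2.resize(p[v-16:v+16,u-16:u+16,::-1],(396,396),interpolation=cv2.INTER_NEAREST)); C=cloud(n,d); print(n,(C[v-14:v+15:2,u-14:u+15:2,2]*1000).round().astype(int)); print(p[v-16:v+16,u,:].tolist())
cv2.imwrite("pics/d0.png",np.hstack(a))
```

```text
top [[  54   51   45   51   47   48   46   49   46   52   48   47   53   46
    49]
 [  44   49   47   46   44   49   45   48   46   52 1490   47   52   46
    52]
 [  46   52   51   49   47   72   76   69   81   65   53   52   53   49
    49]
 [  54   49   49   46   71   66   61   63   59   62   71   49   52   52
    43]
 [  48   44   48   71   61   67   56   60   65   61   62   69   51   51
    49]
 [  54   45   73   61   60   63   59   58   59   59   68   63   71   45
    46]
 [  47   51   69   60   61   67   61   63   64   68   59   66   69   47
    48]
 [  46   50   68   59   62   65   64   67   63   62   64   64   70   51
    52]
 [  47   50   68   63   61   66   57   67   61   58   66   64   72   51
  1490]
 [  48   54   72   63   59   63   62   61   69   56   62   65   77   49
    47]
 [  50   50   51   71   59   64   61   61   67   67   62   72   52   46
    46]
 [  38   50   52   78   64   67   67   66   60   61   72   74   49   54
    46]
 [  50   44   44   48   48   72   71   61   62   72   47   45   50   50
    46]
 [  43   48   52   54   46   53   49   54   47   46   45
[... 1196 characters left out ...]
0 61 59 65 55 53 50 50 50 52]
 [48 52 50 46 55 51 54 52 51 49 47 52 48 57 51]
 [52 50 49 54 49 53 43 48 51 47 52 52 47 53 46]
 [48 51 51 50 49 51 51 51 49 53 54 45 51 52 49]]
[[91, 138, 119], [91, 139, 120], [91, 139, 120], [91, 138, 120], [91, 138, 119], [95, 140, 123], [120, 150, 141], [146, 155, 160], [157, 159, 158], [216, 218, 208], [240, 241, 235], [243, 244, 240], [243, 244, 239], [240, 239, 226], [227, 214, 170], [219, 198, 150], [222, 218, 193], [241, 242, 235], [244, 244, 241], [244, 244, 241], [240, 242, 238], [213, 216, 216], [134, 137, 141], [93, 94, 96], [92, 94, 97], [95, 101, 103], [94, 112, 108], [93, 135, 120], [93, 142, 123], [93, 142, 124], [94, 143, 124], [94, 144, 124]]
```

View pics/d0.png

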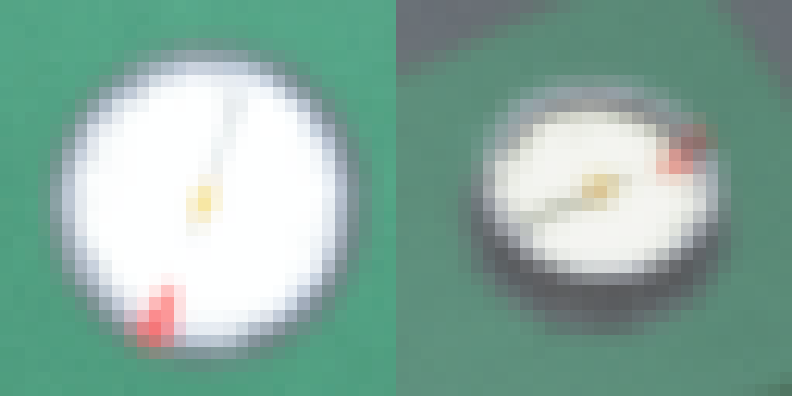

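```bash
cat > go.py <<'E'
import sys
from h import *
x,y,z,yaw=map(float,sys.argv[1:5])
s=status.observe(); M=R.from_euler('xyz',s['tool_rot']).as_matrix()
T=R.from_euler('xyz',[-np.pi/2,0,np.radians(yaw)]).as_matrix()
print('t',round(s['time'],2),'pos',s['tool_pos'].round(4),'rpydeg',np.degrees(s['tool_rot']).round(2),'F',s['contact_force'].round(2),'open',round(s['opening'],4),'q',s['qpos'].round(2))
print('shift',(M.T@(np.array([x,y,z])-s['tool_pos'])).round(4),'rotvec',R.from_matrix(M.T@T).as_rotvec().round(4))
E
python3 go.py 0.595 0.2975 0.2 66.7
```

```text
t 0.1 pos [ 0.231  -0.4711  0.2431] rpydeg [-8.999e+01  7.000e-02 -6.388e+01] F [-0.06  0.47  0.12] open 0.0918 q [-1.26  0.34  1.52 -0.    1.28 -0.15]
shift [-0.5298  0.0439  0.6651] rotvec [-1.6000e-03 -2.2791e+00 -5.0000e-04]
```

The yellow tin (top px 180,199; scene px 331,280) is the open cup. The yellow lid (top 380,204; scene 212,181) is the flange with a grip. The purple lid (top 344,195) and the blue lid (380,263) are not wanted. Heights and diameters match (tin rim 0.06 m / 56 mm, lid 62 mm flange). Crops confirm the colours.

```bash
python3 -m creep '[{"dx":-0.02,"dz":0.025,"ry":-0.09},{"dx":-0.05,"dz":0.063,"ry":-0.22},{"dx":-0.09,"dz":0.113,"ry":-0.39},{"dx":-0.13,"dz":0.163,"ry":-0.56},{"dx":-0.17,"dz":0.213,"ry":-0.73},{"dx":-0.21,"dz":0.264,"ry":-0.9},{"dx":-0.25,"dz":0.314,"ry":-1.07},{"dx":-0.29,"dz":0.364,"ry":-1.24},{"dx":-0.33,"dz":0.414,"ry":-1.42},{"dx":-0.37,"dz":0.464,"ry":-1.59},{"dx":-0.41,"dz":0.515,"ry":-1.76},{"dx":-0.45,"dz":0.565,"ry":-1.93},{"dx":-0.48,"dz":0.603,"ry":-2.06},{"dx":-0.505,"dz":0.634,"ry":-2.17},{"dx":-0.52,"dz":0.653,"ry":-2.24},{"dx":-0.528,"dz":0.663,"ry":-2.275},{"dx":-0.53,"dy":0.044,"dz":0.665,"ry":-2.279},{"dx":-0.53,"dy":0.044,"dz":0.665,"ry":-2.279}]' 20
python3 - <<'E'
from h import *
snap("1")
E
python3 go.py 0.595 0.2975 0.04 66.7
```

```text
t 0.2 pos [ 0.231  -0.4712  0.2433] rpydeg [-8.999e+01  5.000e-02 -6.388e+01] F [ 1.09 -0.08  0.11] open 0.0915 q [-1.26  0.34  1.52 -0.    1.28 -0.15]
shift [-0.5298  0.2039  0.6652] rotvec [-1.1000e-03 -2.2791e+00 -4.0000e-04]invalid input at $[0]: expected keys dx, dy, dz, rx, ry, rz, gripper
```

```bash
python3 -m creep '[{"dx":-0.03,"dy":0,"dz":0.037,"rx":0,"ry":-0.13,"rz":0,"gripper":1},{"dx":-0.07,"dy":0,"dz":0.088,"rx":0,"ry":-0.3,"rz":0,"gripper":1},{"dx":-0.11,"dy":0,"dz":0.138,"rx":0,"ry":-0.47,"rz":0,"gripper":1},{"dx":-0.15,"dy":0,"dz":0.188,"rx":0,"ry":-0.65,"rz":0,"gripper":1},{"dx":-0.19,"dy":0,"dz":0.239,"rx":0,"ry":-0.82,"rz":0,"gripper":1},{"dx":-0.23,"dy":0,"dz":0.289,"rx":0,"ry":-0.99,"rz":0,"gripper":1},{"dx":-0.27,"dy":0,"dz":0.339,"rx":0,"ry":-1.16,"rz":0,"gripper":1},{"dx":-0.31,"dy":0,"dz":0.389,"rx":0,"ry":-1.33,"rz":0,"gripper":1},{"dx":-0.35,"dy":0,"dz":0.439,"rx":0,"ry":-1.5,"rz":0,"gripper":1},{"dx":-0.39,"dy":0,"dz":0.49,"rx":0,"ry":-1.68,"rz":0,"gripper":1},{"dx":-0.43,"dy":0,"dz":0.54,"rx":0,"ry":-1.85,"rz":0,"gripper":1},{"dx":-0.47,"dy":0,"dz":0.59,"rx":0,"ry":-2.02,"rz":0,"gripper":1},{"dx":-0.5,"dy":0.01,"dz":0.628,"rx":0,"ry":-2.15,"rz":0,"gripper":1},{"dx":-0.52,"dy":0.03,"dz":0.653,"rx":0,"ry":-2.24,"rz":0,"gripper":1},{"dx":-0.53,"dy":0.044,"dz":0.665,"rx":0,"ry":-2.279,"rz":0,"gripper":1},{"dx":-0.53,"dy":0.044,"dz":0.665,"rx":0,"ry":-2.279,"rz":0,"gripper":1}]' 20
python3 - <<'E'
from h import *
snap("1b")
E
python3 go.py 0.595 0.2975 0.04 66.7
```

```text
time: 2.2
tool_pos: [0.5942, 0.297, 0.1978]
tool_rot: [-1.568, 0.003, 1.164]
contact_force: [-0.0, -0.2, 0.7]
opening: 0.0917
t 2.3 pos [0.5949 0.296  0.2002] rpydeg [-9.002e+01  2.000e-02  6.658e+01] F [-0.2  -0.42  0.14] open 0.0919 q [ 0.35  0.63  1.16 -0.    1.35 -0.82]
shift [0.0015 0.1602 0.0006] rotvec [ 0.0003 -0.0022 -0.0004]
```

Run:
```python
from h import *
p,d=load("top","_1b"); q,_=load("scene","_1b")
print(proj("top",[.595,.296,.183]),proj("scene",[.595,.296,.183]))
a=cv2.resize(p[130:290,100:260,::-1],(396,396),interpolation=cv2.INTER_CUBIC); b=cv2.resize(q[180:340,250:410,::-1],(396,396),interpolation=cv2.INTER_CUBIC); cv2.imwrite("pics/v1.png",np.hstack([a,b]))
```

```text
[[168.81467787 193.03757135]] [[336.20059055 258.92012327]]
```

View pics/v1.png

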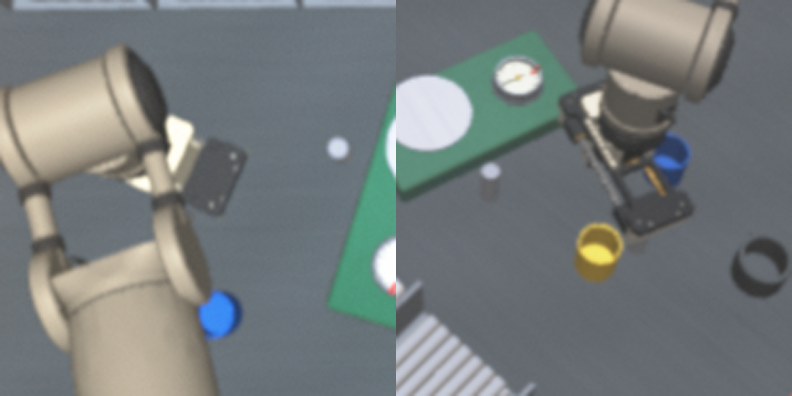

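```bash
python3 -m creep '[{"dx":0.001,"dy":0.04,"dz":0.001,"rx":0,"ry":0,"rz":0,"gripper":1},{"dx":0.001,"dy":0.08,"dz":0.001,"rx":0,"ry":0,"rz":0,"gripper":1},{"dx":0.001,"dy":0.11,"dz":0.001,"rx":0,"ry":0,"rz":0,"gripper":1},{"dx":0.001,"dy":0.13,"dz":0.001,"rx":0,"ry":0,"rz":0,"gripper":1},{"dx":0.001,"dy":0.15,"dz":0.001,"rx":0,"ry":0,"rz":0,"gripper":1},{"dx":0.001,"dy":0.16,"dz":0.001,"rx":0,"ry":0,"rz":0,"gripper":1},{"dx":0.001,"dy":0.16,"dz":0.001,"rx":0,"ry":0,"rz":0,"gripper":1}]'
python3 - <<'E'
from h import *
snap("2")
p,d=load("top","_2"); q,_=load("scene","_2")
a=cv2.resize(p[150:250,130:230,::-1],(396,396),interpolation=cv2.INTER_CUBIC); b=cv2.resize(q[220:320,280:380,::-1],(396,396),interpolation=cv2.INTER_CUBIC); cv2.imwrite("pics/v2.png",np.hstack([a,b]))
E
```

```text
time: 3.18
tool_pos: [0.5946, 0.2977, 0.0402]
tool_rot: [-1.571, 0.0, 1.163]
contact_force: [-0.3, 0.1, 1.2]
opening: 0.0917
```

View pics/v2.png

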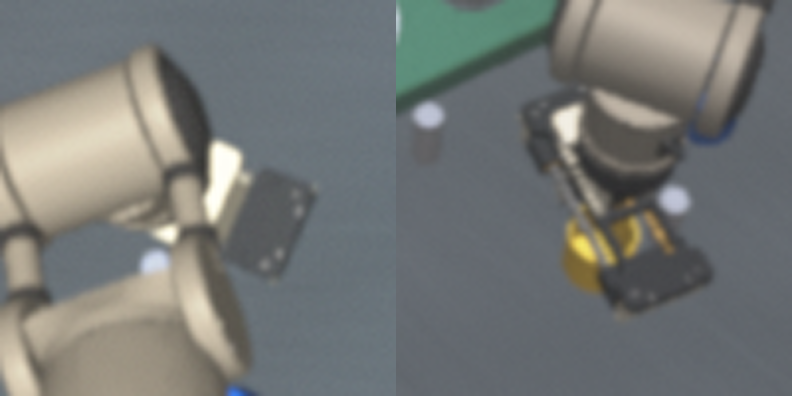

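```bash
python3 -m creep '[{"dx":0,"dy":0,"dz":0,"rx":0,"ry":0,"rz":0,"gripper":0},{"dx":0,"dy":0,"dz":0,"rx":0,"ry":0,"rz":0,"gripper":0},{"dx":0,"dy":0,"dz":0,"rx":0,"ry":0,"rz":0,"gripper":0},{"dx":0,"dy":0,"dz":0,"rx":0,"ry":0,"rz":0,"gripper":0},{"dx":0,"dy":0,"dz":0,"rx":0,"ry":0,"rz":0,"gripper":0},{"dx":0,"dy":0,"dz":0,"rx":0,"ry":0,"rz":0,"gripper":0}]' 20; python3 go.py 0.6158 0.009 0.2 66.7
```

```text
time: 4.03
tool_pos: [0.5945, 0.2987, 0.0398]
tool_rot: [-1.571, -0.0, 1.164]
contact_force: [0.3, 0.1, 0.3]
opening: 0.0561
t 4.03 pos [0.5945 0.2987 0.0398] rpydeg [-9.002e+01 -2.000e-02  6.669e+01] F [0.32 0.05 0.3 ] open 0.0561 q [ 0.35  0.79  1.32  0.    1.02 -0.81]
shift [-0.2576 -0.1603 -0.1342] rotvec [ 0.0003 -0.0001  0.0003]
```

```bash
python3 -m creep '[{"dx":0,"dy":-0.02,"dz":0,"rx":0,"ry":0,"rz":0,"gripper":0},{"dx":0,"dy":-0.06,"dz":0,"rx":0,"ry":0,"rz":0,"gripper":0},{"dx":0,"dy":-0.1,"dz":0,"rx":0,"ry":0,"rz":0,"gripper":0},{"dx":-0.02,"dy":-0.13,"dz":-0.01,"rx":0,"ry":0,"rz":0,"gripper":0},{"dx":-0.058,"dy":-0.15,"dz":-0.03,"rx":0,"ry":0,"rz":0,"gripper":0},{"dx":-0.1,"dy":-0.16,"dz":-0.052,"rx":0,"ry":0,"rz":0,"gripper":0},{"dx":-0.15,"dy":-0.16,"dz":-0.078,"rx":0,"ry":0,"rz":0,"gripper":0},{"dx":-0.19,"dy":-0.16,"dz":-0.099,"rx":0,"ry":0,"rz":0,"gripper":0},{"dx":-0.225,"dy":-0.16,"dz":-0.117,"rx":0,"ry":0,"rz":0,"gripper":0},{"dx":-0.245,"dy":-0.16,"dz":-0.128,"rx":0,"ry":0,"rz":0,"gripper":0},{"dx":-0.258,"dy":-0.16,"dz":-0.134,"rx":0,"ry":0,"rz":0,"gripper":0},{"dx":-0.258,"dy":-0.16,"dz":-0.134,"rx":0,"ry":0,"rz":0,"gripper":0}]';  python3 - <<'E'
from h import *
snap("3")
p,d=load("top","_3"); q,_=load("scene","_3")
a=cv2.resize(p[140:260,210:330,::-1],(396,396),interpolation=cv2.INTER_CUBIC); b=cv2.resize(q[140:260,200:320,::-1],(396,396),interpolation=cv2.INTER_CUBIC); cv2.imwrite("pics/v3.png",np.hstack([a,b]))
E
python3 go.py 0.6158 0.009 0.126 66.7
```

```text
time: 5.52
tool_pos: [0.6154, 0.0085, 0.1999]
tool_rot: [-1.571, -0.0, 1.163]
contact_force: [-0.4, 0.3, -2.6]
opening: 0.0564
t 5.62 pos [0.6153 0.0097 0.1997] rpydeg [-8.998e+01 -2.000e-02  6.674e+01] F [-0.15 -0.01 -2.77] open 0.0565 q [-0.11  0.54  1.33  0.    1.27 -1.27]
shift [-0.0005  0.0737 -0.0007] rotvec [-0.0004  0.0007  0.0004]
```

View pics/v3.png

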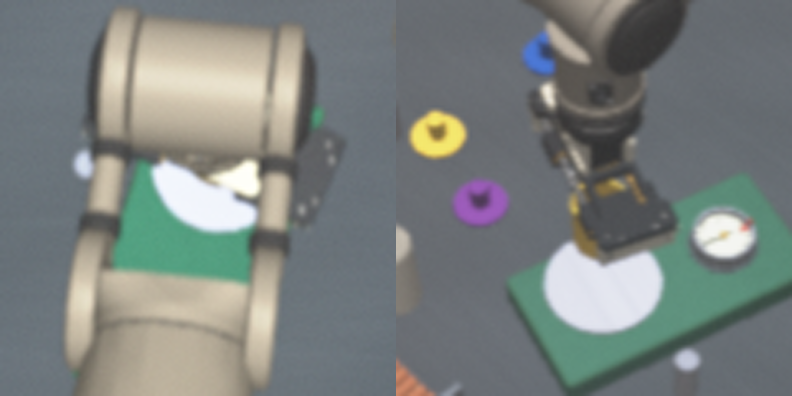

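```bash
python3 -m creep '[{"dx":0,"dy":0.025,"dz":-0.001,"rx":0,"ry":0,"rz":0,"gripper":0},{"dx":0,"dy":0.05,"dz":-0.001,"rx":0,"ry":0,"rz":0,"gripper":0},{"dx":0,"dy":0.065,"dz":-0.001,"rx":0,"ry":0,"rz":0,"gripper":0},{"dx":0,"dy":0.071,"dz":-0.001,"rx":0,"ry":0,"rz":0,"gripper":0},{"dx":0,"dy":0.075,"dz":-0.001,"rx":0,"ry":0,"rz":0,"gripper":0},{"dx":0,"dy":0.078,"dz":-0.001,"rx":0,"ry":0,"rz":0,"gripper":0},{"dx":0,"dy":0.08,"dz":-0.001,"rx":0,"ry":0,"rz":0,"gripper":0},{"dx":0,"dy":0.08,"dz":-0.001,"rx":0,"ry":0,"rz":0,"gripper":0}]';  python3 - <<'E'
from h import *
snap("4")
p,d=load("top","_4"); q,_=load("scene","_4")
a=cv2.resize(p[140:260,210:330,::-1],(396,396),interpolation=cv2.INTER_CUBIC); b=cv2.resize(q[160:280,220:340,::-1],(396,396),interpolation=cv2.INTER_CUBIC); cv2.imwrite("pics/v4.png",np.hstack([a,b]))
E
python3 go.py 0.6158 0.009 0.126 66.7
```

```text
time: 6.62
tool_pos: [0.6166, 0.0081, 0.1201]
tool_rot: [-1.572, -0.0, 1.164]
contact_force: [0.6, 1.1, -0.8]
opening: 0.0563
t 6.72 pos [0.6166 0.0081 0.1201] rpydeg [-9.005e+01 -2.000e-02  6.669e+01] F [ 0.43  0.31 -1.03] open 0.0567 q [-0.11  0.62  1.42 -0.    1.1  -1.27]
shift [ 0.0005 -0.0059  0.0011] rotvec [ 0.001  -0.0002  0.0003]
```

View pics/v4.png

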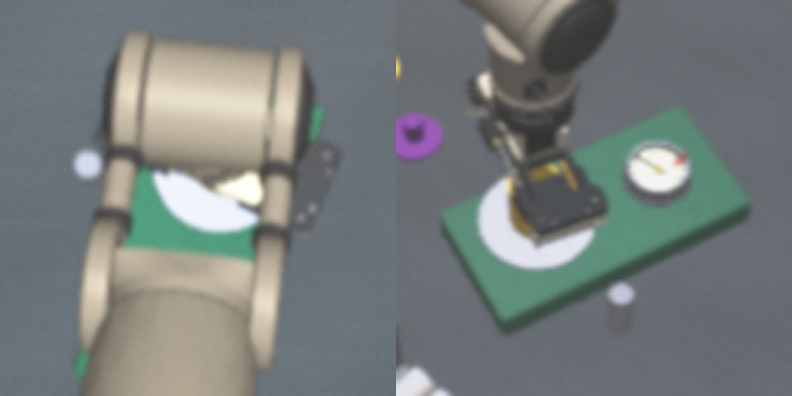

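```bash
python3 -m creep '[{"dx":0,"dy":0.002,"dz":0,"rx":0,"ry":0,"rz":0,"gripper":0},{"dx":0,"dy":0.003,"dz":0,"rx":0,"ry":0,"rz":0,"gripper":0},{"dx":0,"dy":0.003,"dz":0,"rx":0,"ry":0,"rz":0,"gripper":0.65},{"dx":0,"dy":0.003,"dz":0,"rx":0,"ry":0,"rz":0,"gripper":0.8},{"dx":0,"dy":0.003,"dz":0,"rx":0,"ry":0,"rz":0,"gripper":0.9},{"dx":0,"dy":0.003,"dz":0,"rx":0,"ry":0,"rz":0,"gripper":1},{"dx":0,"dy":0.003,"dz":0,"rx":0,"ry":0,"rz":0,"gripper":1},{"dx":0,"dy":-0.03,"dz":0,"rx":0,"ry":0,"rz":0,"gripper":1},{"dx":0,"dy":-0.08,"dz":0,"rx":0,"ry":0,"rz":0,"gripper":1},{"dx":0,"dy":-0.12,"dz":0,"rx":0,"ry":0,"rz":0,"gripper":1},{"dx":0,"dy":-0.14,"dz":0,"rx":0,"ry":0,"rz":0,"gripper":1}]';python3 go.py 0.573 -0.305 0.25 0
```

```text
time: 8.1
tool_pos: [0.617, 0.0081, 0.2626]
tool_rot: [-1.575, -0.001, 1.164]
contact_force: [-0.2, 0.1, -1.0]
opening: 0.0916
t 8.1 pos [0.617  0.0081 0.2626] rpydeg [-9.023e+01 -6.000e-02  6.670e+01] F [-0.19  0.09 -1.02] open 0.0916 q [-0.11  0.5   1.22 -0.    1.41 -1.27]
shift [-0.305   0.0126 -0.0834] rotvec [0.0028 1.1641 0.0032]
```

```bash
python3 go.py 0.5735 -0.3046 0.2 28; python3 -m creep '[{"dx":-0.02,"dy":0,"dz":-0.006,"rx":0,"ry":0.05,"rz":0,"gripper":0.6},{"dx":-0.06,"dy":0,"dz":-0.017,"rx":0,"ry":0.14,"rz":0,"gripper":0.6},{"dx":-0.11,"dy":0,"dz":-0.03,"rx":0,"ry":0.25,"rz":0,"gripper":0.6},{"dx":-0.16,"dy":0,"dz":-0.044,"rx":0,"ry":0.36,"rz":0,"gripper":0.6},{"dx":-0.21,"dy":0.02,"dz":-0.058,"rx":0,"ry":0.47,"rz":0,"gripper":0.6},{"dx":-0.25,"dy":0.04,"dz":-0.07,"rx":0,"ry":0.57,"rz":0,"gripper":0.6},{"dx":-0.28,"dy":0.05,"dz":-0.078,"rx":0,"ry":0.64,"rz":0,"gripper":0.6},{"dx":-0.3,"dy":0.062,"dz":-0.083,"rx":0,"ry":0.675,"rz":0,"gripper":0.6},{"dx":-0.305,"dy":0.062,"dz":-0.084,"rx":0,"ry":0.675,"rz":0,"gripper":0.6},{"dx":-0.305,"dy":0.062,"dz":-0.084,"rx":0,"ry":0.675,"rz":0,"gripper":0.6}]';  python3 - <<'E'
from meas import *
snap("5")
p,d=load("top","_5"); q,_=load("scene","_5")
a=cv2.resize(p[140:260,210:330,::-1],(396,396),interpolation=cv2.INTER_CUBIC); b=cv2.resize(q[130:250,180:300,::-1],(396,396),interpolation=cv2.INTER_CUBIC); cv2.imwrite("pics/v5.png",np.hstack([a,b]))
for n,im in(("top",p),("scene",q)):
    N,L,s,c=cv2.connectedComponentsWithStats(mask(im,'yellow')); print([(s[i,4],c[i].round(1)) for i in range(1,N) if 100<s[i,4]<900])
E
python3 go.py 0.5735 -0.3046 0.037 28
```

```text
t 8.1 pos [0.617  0.0081 0.2626] rpydeg [-9.023e+01 -6.000e-02  6.670e+01] F [-0.19  0.09 -1.02] open 0.0916 q [-0.11  0.5   1.22 -0.    1.41 -1.27]
shift [-0.3045  0.0626 -0.0835] rotvec [0.0034 0.6754 0.0024]
time: 9.35
tool_pos: [0.5729, -0.3049, 0.1978]
tool_rot: [-1.571, -0.0, 0.49]
contact_force: [-0.8, -0.2, 0.8]
opening: 0.0549
[(np.int32(298), array([276.7, 187.6])), (np.int32(152), array([375.2, 201.3]))]
[(np.int32(184), array([212.2, 180.6])), (np.int32(291), array([261.6, 219.5]))]
t 9.45 pos [ 0.5733 -0.3042  0.1984] rpydeg [-9.004e+01 -4.000e-02  2.811e+01] F [ 0.41 -0.55  1.19] open 0.0553 q [-0.61  0.61  1.22  0.    1.32 -1.1 ]
shift [-1.000e-04  1.614e-01 -3.000e-04] rotvec [0.0008 0.0019 0.0006]
```

View pics/v5.png

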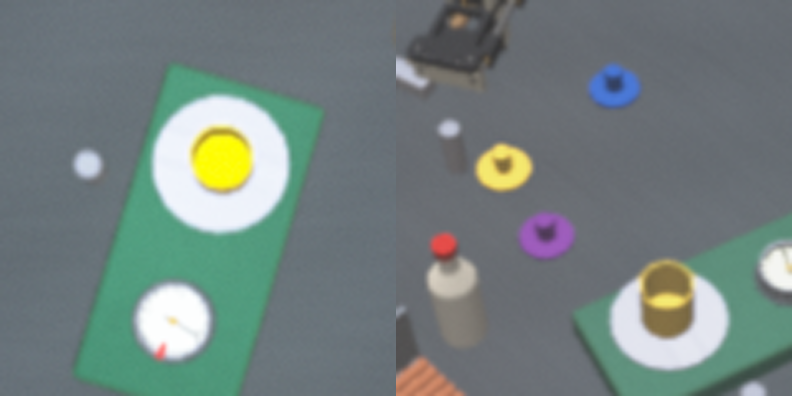

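Run:
```python
from meas import *
print('tips proj',proj("scene",[[.573,-.305,.181],[.573,-.305,.012]]))
for n,uv in(("top",(277,188)),("scene",(262,220))):
    p,d=load(n,"_5"); c=contour(mask(p,'yellow'),*uv); x,e=farfit(n,c,.085-.0073+.06,-.005 if n=="scene" else None); print(n,'tin',x.round(4),e.round(4))
p,d=load("scene","_5"); cv2.imwrite("pics/v5b.png",cv2.resize(p[80:240,150:310,::-1],(560,560),interpolation=cv2.INTER_CUBIC))
```

```text
tips proj [[206.85550109 150.37170395]
 [212.12912898 180.4135171 ]]
top tin [0.6129 0.005  0.0262] 0.0012
scene tin [0.6161 0.0073 0.0255] 0.0013
```

View pics/v5b.png

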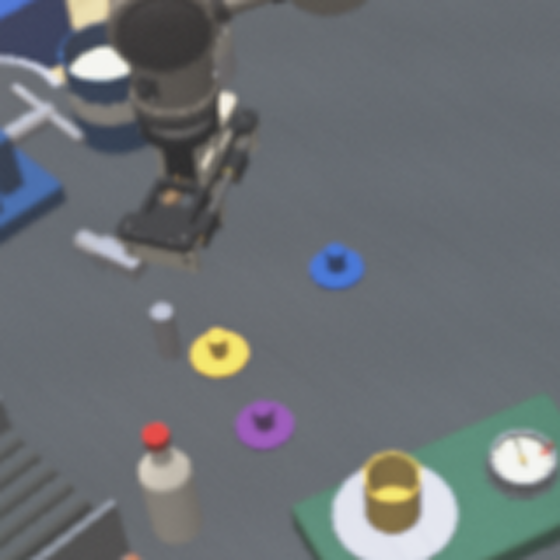

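```bash
python3 -m creep '[{"dx":0,"dy":0.04,"dz":0,"rx":0,"ry":0,"rz":0,"gripper":0.6},{"dx":0,"dy":0.08,"dz":0,"rx":0,"ry":0,"rz":0,"gripper":0.6},{"dx":0,"dy":0.11,"dz":0,"rx":0,"ry":0,"rz":0,"gripper":0.6},{"dx":0,"dy":0.14,"dz":0,"rx":0,"ry":0,"rz":0,"gripper":0.6},{"dx":0,"dy":0.155,"dz":0,"rx":0,"ry":0,"rz":0,"gripper":0.6},{"dx":0,"dy":0.161,"dz":0,"rx":0,"ry":0,"rz":0,"gripper":0.6},{"dx":0,"dy":0.161,"dz":0,"rx":0,"ry":0,"rz":0,"gripper":0.6}]';  python3 - <<'E'
from meas import *
snap("6")
p,d=load("top","_6"); q,_=load("scene","_6")
a=cv2.resize(p[160:240,340:420,::-1],(396,396),interpolation=cv2.INTER_CUBIC); b=cv2.resize(q[130:210,180:260,::-1],(396,396),interpolation=cv2.INTER_CUBIC); cv2.imwrite("pics/v6.png",np.hstack([a,b]))
E
```

```text
time: 10.32
tool_pos: [0.5733, -0.3052, 0.0374]
tool_rot: [-1.572, -0.001, 0.489]
contact_force: [0.1, -0.7, 0.7]
opening: 0.0552
```

View pics/v6.png

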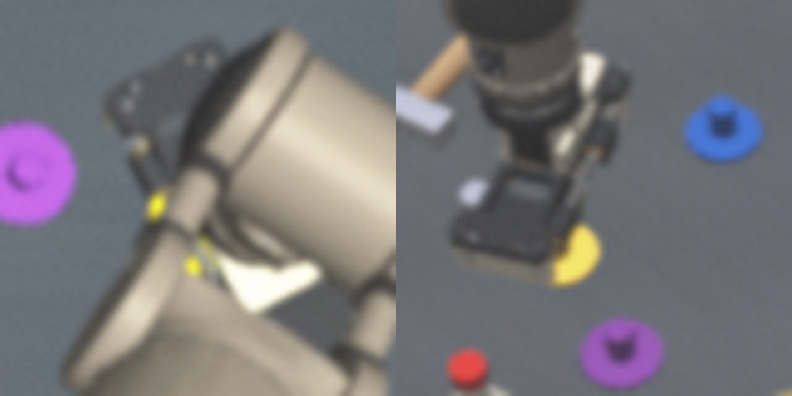

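```bash
python3 -m creep '[{"dx":0,"dy":0,"dz":0,"rx":0,"ry":0,"rz":0,"gripper":0},{"dx":0,"dy":0,"dz":0,"rx":0,"ry":0,"rz":0,"gripper":0},{"dx":0,"dy":0,"dz":0,"rx":0,"ry":0,"rz":0,"gripper":0},{"dx":0,"dy":0,"dz":0,"rx":0,"ry":0,"rz":0,"gripper":0},{"dx":0,"dy":0,"dz":0,"rx":0,"ry":0,"rz":0,"gripper":0},{"dx":0,"dy":0,"dz":0,"rx":0,"ry":0,"rz":0,"gripper":0}]' 20; python3 go.py 0.616 0.0075 0.2 28
```

```text
time: 11.18
tool_pos: [0.5729, -0.3053, 0.0369]
tool_rot: [-1.571, -0.0, 0.489]
contact_force: [0.1, 0.7, 0.5]
opening: 0.0211
t 11.18 pos [ 0.5729 -0.3053  0.0369] rpydeg [-9.002e+01 -1.000e-02  2.802e+01] F [0.13 0.66 0.53] open 0.0211 q [-0.61  0.77  1.38  0.    0.99 -1.1 ]
shift [ 0.185  -0.1632  0.2558] rotvec [0.0003 0.0003 0.0002]
```

```bash
python3 -m creep '[{"dx":0,"dy":-0.02,"dz":0,"rx":0,"ry":0,"rz":0,"gripper":0},{"dx":0,"dy":-0.06,"dz":0,"rx":0,"ry":0,"rz":0,"gripper":0},{"dx":0,"dy":-0.11,"dz":0,"rx":0,"ry":0,"rz":0,"gripper":0},{"dx":0.01,"dy":-0.15,"dz":0.014,"rx":0,"ry":0,"rz":0,"gripper":0},{"dx":0.04,"dy":-0.173,"dz":0.055,"rx":0,"ry":0,"rz":0,"gripper":0},{"dx":0.07,"dy":-0.173,"dz":0.097,"rx":0,"ry":0,"rz":0,"gripper":0},{"dx":0.1,"dy":-0.173,"dz":0.138,"rx":0,"ry":0,"rz":0,"gripper":0},{"dx":0.13,"dy":-0.173,"dz":0.18,"rx":0,"ry":0,"rz":0,"gripper":0},{"dx":0.16,"dy":-0.173,"dz":0.221,"rx":0,"ry":0,"rz":0,"gripper":0},{"dx":0.175,"dy":-0.173,"dz":0.242,"rx":0,"ry":0,"rz":0,"gripper":0},{"dx":0.182,"dy":-0.173,"dz":0.252,"rx":0,"ry":0,"rz":0,"gripper":0},{"dx":0.185,"dy":-0.173,"dz":0.256,"rx":0,"ry":0,"rz":0,"gripper":0},{"dx":0.185,"dy":-0.173,"dz":0.256,"rx":0,"ry":0,"rz":0,"gripper":0}]';  python3 - <<'E'
from meas import *
snap("7")
p,d=load("top","_7"); q,_=load("scene","_7")
a=cv2.resize(p[140:220,230:310,::-1],(396,396),interpolation=cv2.INTER_CUBIC); b=cv2.resize(q[160:240,220:300,::-1],(396,396),interpolation=cv2.INTER_CUBIC); cv2.imwrite("pics/v7.png",np.hstack([a,b]))
s=status.observe(); P=s['tool_pos']; print(proj("scene",P+np.array([[0,0,-.025],[0,0,-.037]])), 'rim proj',proj("scene",[.616,.0075,.138]))
E
python3 go.py 0.616 0.0075 0.2 28
```

```text
time: 12.8
tool_pos: [0.6158, 0.0069, 0.2096]
tool_rot: [-1.571, 0.0, 0.488]
contact_force: [-0.5, -0.6, -1.0]
opening: 0.0214
[[261.19508013 207.01882512]
 [261.25708213 209.1773249 ]] rim proj [[261.58820661 215.43113995]]
t 12.9 pos [0.6158 0.0066 0.2097] rpydeg [-9.002e+01  1.000e-02  2.794e+01] F [ 0.21 -0.08 -0.44] open 0.0217 q [-0.11  0.54  1.31 -0.    1.3  -0.6 ]
shift [0.0006 0.0097 0.0007] rotvec [ 0.0003 -0.001  -0.0003]
```

View pics/v7.png

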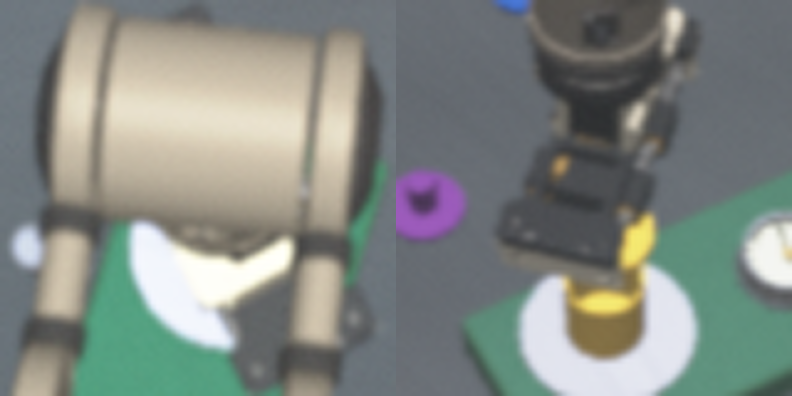

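Run:
```python
from meas import *
q,_=load("scene","_7"); m=mask(q,'yellow'); N,L,s,c=cv2.connectedComponentsWithStats(m)
for i in range(1,N):
    if s[i,4]>15 and 200<c[i][0]<300: print(s[i],c[i].round(1))
P=status.observe()['tool_pos']
th=np.linspace(0,2*np.pi,73)
for zz in(-.022,-.027):
    F=proj("scene",P+np.c_[.031*np.cos(th),.031*np.sin(th),0*th+zz]); print('flange box',F.min(0).round(1),F.max(0).round(1))
T=proj("scene",np.array([.616,.0075,.1377])+np.c_[.028*np.cos(th),.028*np.sin(th),0*th]); print('rim box',T.min(0).round(1),T.max(0).round(1))
im=q[170:240,225:295,::-1]; im=cv2.resize(im,(560,560),interpolation=cv2.INTER_NEAREST)
for A,col in((F,(0,0,255)),(T,(255,0,255))): cv2.polylines(im,[((A+.5-[225,170])*8).astype(np.int32)],True,col,1)
cv2.imwrite("pics/v7b.png",im)
```

```text
[254 203  18  29 247] [263.5 219.5]
flange box [251.4 198.6] [270.9 214.6]
flange box [251.5 199.5] [270.9 215.4]
rim box [253.  208.5] [270.2 222.7]
```

View pics/v7b.png

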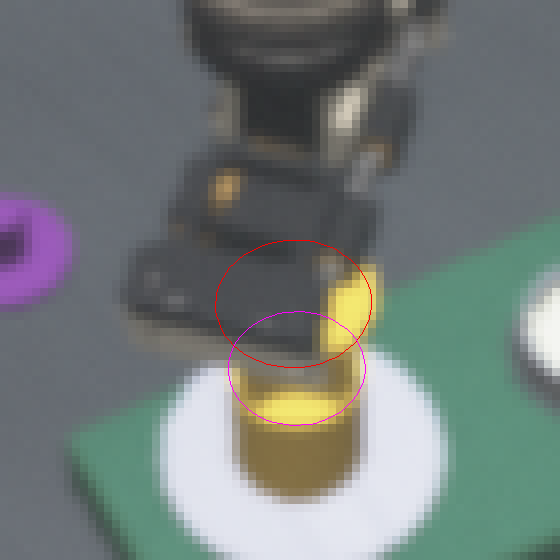

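```bash
python3 -m creep '[{"dx":0,"dy":0.015,"dz":0.0005,"rx":0,"ry":0,"rz":0,"gripper":0},{"dx":0,"dy":0.03,"dz":0.0005,"rx":0,"ry":0,"rz":0,"gripper":0},{"dx":0,"dy":0.036,"dz":0.0005,"rx":0,"ry":0,"rz":0,"gripper":0},{"dx":0,"dy":0.039,"dz":0.0005,"rx":0,"ry":0,"rz":0,"gripper":0},{"dx":0,"dy":0.041,"dz":0.0005,"rx":0,"ry":0,"rz":0,"gripper":0},{"dx":0,"dy":0.041,"dz":0.0005,"rx":0,"ry":0,"rz":0,"gripper":0}]'
python3 - <<'E'
from meas import *
snap("8")
q,_=load("scene","_8"); cv2.imwrite("pics/v8.png",cv2.resize(q[160:250,220:340,::-1],(720,540),interpolation=cv2.INTER_CUBIC))
E
python3 go.py 0.616 0.0075 0.16 28
```

```text
time: 13.65
tool_pos: [0.6157, 0.0082, 0.1689]
tool_rot: [-1.571, -0.0, 0.489]
contact_force: [-0.1, 0.3, -1.0]
opening: 0.021
t 13.75 pos [0.6158 0.0081 0.1691] rpydeg [-9.003e+01 -3.000e-02  2.802e+01] F [ 0.25  0.13 -0.29] open 0.0213 q [-0.11  0.57  1.37 -0.    1.2  -0.6 ]
shift [-0.0001  0.0091 -0.0007] rotvec [0.0005 0.0003 0.0005]
```

View pics/v8.png

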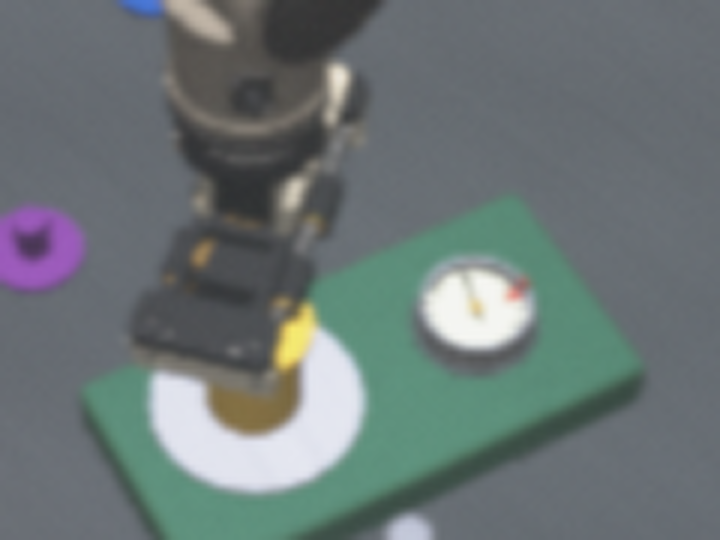

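```bash
python3 -m creep '[{"dx":0,"dy":0.003,"dz":0,"rx":0,"ry":0,"rz":0,"gripper":0},{"dx":0,"dy":0.005,"dz":0,"rx":0,"ry":0,"rz":0,"gripper":0},{"dx":0,"dy":0.007,"dz":0,"rx":0,"ry":0,"rz":0,"gripper":0},{"dx":0,"dy":0.007,"dz":0,"rx":0,"ry":0,"rz":0,"gripper":0}]'
python3 - <<'E'
from meas import *
snap("9")
q,_=load("scene","_9"); q7,_=load("scene","_7"); print(status.observe()['contact_force'])
a=[cv2.resize(x[200:224,288:312,::-1],(390,390),interpolation=cv2.INTER_CUBIC) for x in(q7,q)]
cv2.imwrite("pics/v9.png",np.hstack(a))
E
python3 go.py 0.616 0.0075 0.16 28
```

```text
time: 14.25
tool_pos: [0.6156, 0.0081, 0.1616]
tool_rot: [-1.571, 0.0, 0.489]
contact_force: [-0.9, -0.2, 0.1]
opening: 0.0215
[-0.38395193  0.14878532 -0.94235617]
t 14.35 pos [0.6156 0.0081 0.1618] rpydeg [-90.01   0.    28.02] F [-0.38  0.15 -0.94] open 0.0218 q [-0.11  0.58  1.38 -0.    1.19 -0.6 ]
shift [ 0.      0.0018 -0.0007] rotvec [ 0.0001  0.0003 -0.    ]
```

View pics/v9.png

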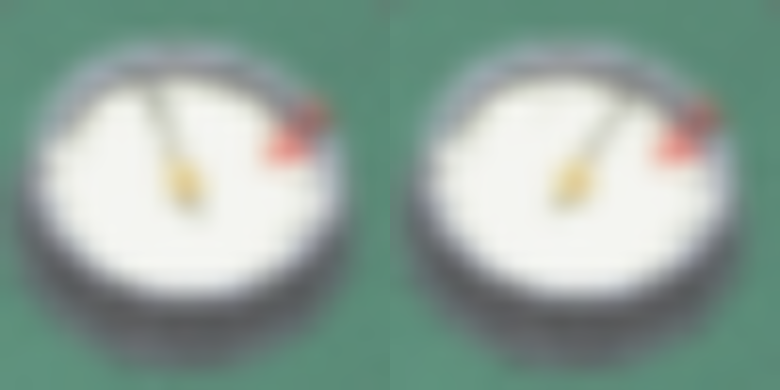

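```bash
python3 -m creep '[{"dx":0,"dy":0,"dz":0,"rx":0,"ry":0,"rz":0,"gripper":0.35},{"dx":0,"dy":0,"dz":0,"rx":0,"ry":0,"rz":0,"gripper":0.5},{"dx":0,"dy":0,"dz":0,"rx":0,"ry":0,"rz":0,"gripper":0.7},{"dx":0,"dy":0,"dz":0,"rx":0,"ry":0,"rz":0,"gripper":0.7},{"dx":0,"dy":-0.02,"dz":0,"rx":0,"ry":0,"rz":0,"gripper":0.7},{"dx":0,"dy":-0.06,"dz":0,"rx":0,"ry":0,"rz":0,"gripper":1},{"dx":0,"dy":-0.1,"dz":0,"rx":0,"ry":0,"rz":0,"gripper":1},{"dx":0,"dy":-0.11,"dz":0,"rx":0,"ry":0,"rz":0,"gripper":1}]'
python3 - <<'E'
from meas import *
snap("10")
q,_=load("scene","_10"); p,_=load("top","_10")
a=[cv2.resize(x,(396,396),interpolation=cv2.INTER_CUBIC) for x in(p[160:260,210:310,::-1],q[150:250,220:320,::-1])]
cv2.imwrite("pics/v10.png",np.hstack(a))
E
python3 go.py 0.4765 0.0497 0.26 28
```

```text
time: 15.35
tool_pos: [0.6166, 0.0081, 0.2747]
tool_rot: [-1.574, -0.004, 0.489]
contact_force: [-0.8, -0.2, -0.3]
opening: 0.0887
t 15.45 pos [0.6158 0.0081 0.2724] rpydeg [-9.006e+01 -8.000e-02  2.802e+01] F [ 0.65 -0.35 -0.72] open 0.0912 q [-0.11  0.49  1.21 -0.    1.44 -0.6 ]
shift [-0.1035  0.0121  0.1022] rotvec [0.001  0.0003 0.0014]
```

View pics/v10.png

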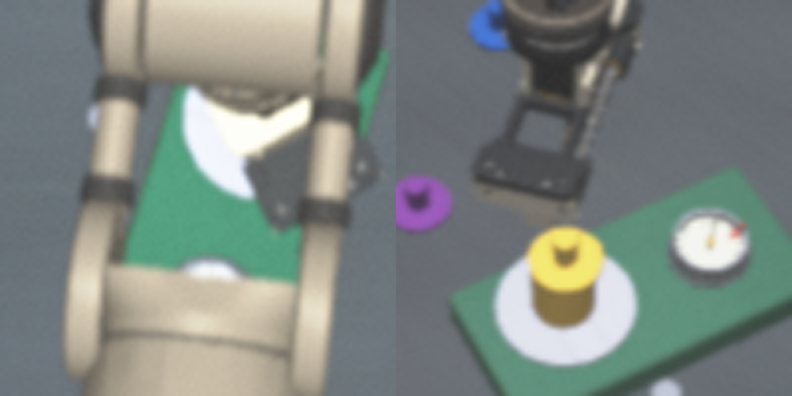

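```bash
python3 -m creep '[{"dx":-0.02,"dy":0,"dz":-0.038,"rx":0,"ry":0,"rz":0,"gripper":1},{"dx":-0.045,"dy":0,"dz":-0.085,"rx":0,"ry":0,"rz":0,"gripper":1},{"dx":-0.07,"dy":0,"dz":-0.132,"rx":0,"ry":0,"rz":0,"gripper":1},{"dx":-0.095,"dy":0,"dz":-0.18,"rx":0,"ry":0,"rz":0,"gripper":1},{"dx":-0.117,"dy":0,"dz":-0.221,"rx":0,"ry":0,"rz":0,"gripper":1},{"dx":-0.117,"dy":0,"dz":-0.221,"rx":0,"ry":0,"rz":0,"gripper":1}]'
python3 - <<'E'
from meas import *
snap("11")
q,_=load("scene","_11"); p,_=load("top","_11")
a=[cv2.resize(x,(396,396),interpolation=cv2.INTER_CUBIC) for x in(p[222:252,247:277,::-1],q[197:227,284:314,::-1])]
cv2.imwrite("pics/v11.png",np.hstack(a))
cv2.imwrite("pics/v11b.png",cv2.resize(p[140:270,180:420,::-1],(792,429),interpolation=cv2.INTER_CUBIC))
E
```

```text
time: 16.2
tool_pos: [0.6149, -0.2453, 0.2685]
tool_rot: [-1.568, 0.003, 0.484]
contact_force: [-0.1, 0.0, -0.1]
opening: 0.0916
```

View pics/v11.png

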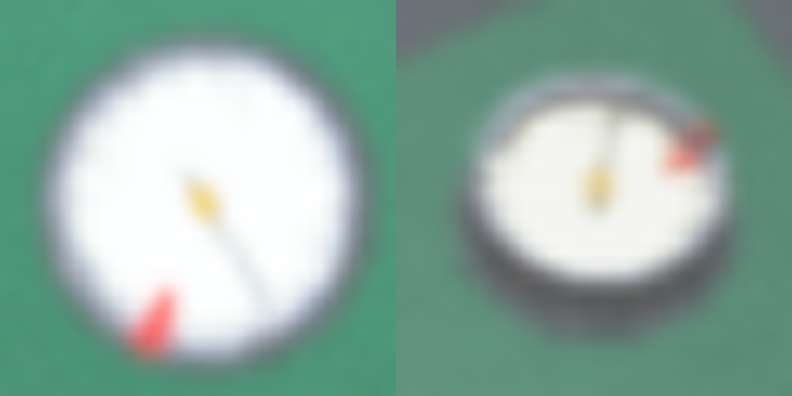

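View pics/v11b.png

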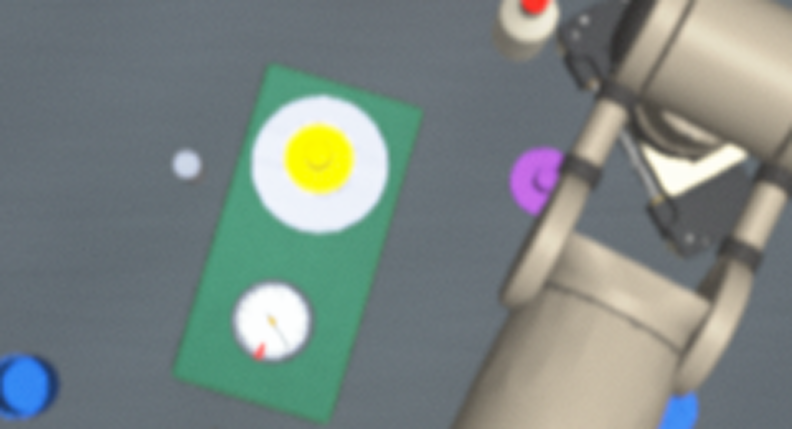

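```bash
cat > ang.py <<'E'
from meas import *
import sys
def angs(n,p,guess,zc=.064):
    hsv=cv2.cvtColor(p,cv2.COLOR_RGB2HSV); f=p.astype(float)
    # bezel outline: not green
    g0=proj(n,[[*guess,.06]])[0]; u,v=g0.round().astype(int)
    # hub: yellowish pixels (blue channel well below red)
    w=np.zeros(p.shape[:2],bool); w[v-4:v+5,u-4:u+5]=1
    wt=np.clip(f[...,0]-f[...,2]-15,0,None)*w; yy,xx=np.mgrid[:p.shape[0],:p.shape[1]]
    hub=np.array([(wt*xx).sum(),(wt*yy).sum()])/wt.sum()
    H=plane(n,[hub],.067)[0]
    green=cv2.inRange(hsv,(65,60,60),(90,255,255)); c=contour(255-green,u,v)
    return hub,H,c
def sample(img,n,C,r,th,z):
    P=proj(n,np.c_[C[0]+r*np.cos(th),C[1]+r*np.sin(th),0*th+z]); return cv2.remap(img,P[:,0].astype(np.float32),P[:,1].astype(np.float32),cv2.INTER_CUBIC)[:,0]
def headings(n,p,C,zn=.067,zf=.0635):
    th=np.radians(np.arange(0,360,.5)); f=p.astype(np.float32)
    dark=np.zeros_like(th)
    out={}
    lum=np.ascontiguousarray(f[...,0]); redness=np.ascontiguousarray(f[...,0]-f[...,1])   # red channel: red mark stays bright
    dk=sum(np.clip(np.median(s)-s,0,None) for s in(sample(lum,n,C,r,th,zn) for r in np.arange(.011,.023,.001)))
    rd=sum(np.clip(sample(redness,n,C,r,th,zf)-15,0,None) for r in np.arange(.020,.027,.001))
    for k,a in(('needle',dk),('red',rd)):
        i=np.argmax(cv2.GaussianBlur(np.tile(a,3).reshape(1,-1).astype(np.float32),(0,0),6)[0][720:1440]); j=(np.arange(-50,51)+i)%720
        wgt=np.clip(a[j]-.25*a[j].max(),0,None); o=(wgt*np.exp(1j*th[j])).sum(); out[k]=np.degrees(np.angle(o)).round(1)
    return out
if __name__=="__main__":
    tag=sys.argv[1]
    for n in("top","scene"):
        p,_=load(n,tag); hub,H,c=angs(n,p,(.477,.0495)); Pc,e=circ(plane(n,c,.073)) if n=="top" else (None,0)
        print(n,'hub px',hub.round(2),'hub xy',H[:2].round(4),'outline',None if Pc is None else Pc.round(4), 'headings about hub',headings(n,p,H[:2]))
        if Pc is not None: print('   about outline',headings(n,p,Pc[:2]))
E
for t in 0 _11; do echo "== $t"; python3 ang.py $t; done
```

```text
== 0
top hub px [261.93 236.84] hub xy [0.4769 0.0508] outline [0.4323 0.0025 0.7786] headings about hub {'needle': np.float64(-18.1), 'red': np.float64(158.5)}
   about outline {'needle': np.float64(150.5), 'red': np.float64(0.0)}
scene hub px [298.91 210.72] hub xy [0.4778 0.0532] outline None headings about hub {'needle': np.float64(-16.8), 'red': np.float64(160.0)}
== _11
top hub px [261.97 236.87] hub xy [0.4768 0.0506] outline [0.4299 0.0054 0.7794] headings about hub {'needle': np.float64(-147.6), 'red': np.float64(158.1)}
   about outline {'needle': np.float64(146.5), 'red': np.float64(0.0)}
scene hub px [298.9  210.61] hub xy [0.4774 0.0529] outline None headings about hub {'needle': np.float64(-148.9), 'red': np.float64(159.0)}
```

```bash
python3 go.py 0.477 0.0515 0.25 43
```

```text
t 16.3 pos [ 0.6155 -0.2418  0.2696] rpydeg [-89.82   0.09  27.96] F [0.53 0.84 0.28] open 0.0915 q [-0.49  0.59  1.05  0.    1.51 -0.98]
shift [0.0152 0.0206 0.324 ] rotvec [-0.0034 -0.2626 -0.0012]
```

```bash
python3 -m creep '[{"dx":0.001,"dy":0,"dz":0.025,"rx":0,"ry":-0.02,"rz":0,"gripper":1},{"dx":0.003,"dy":0,"dz":0.07,"rx":0,"ry":-0.06,"rz":0,"gripper":1},{"dx":0.006,"dy":0,"dz":0.12,"rx":0,"ry":-0.1,"rz":0,"gripper":1},{"dx":0.008,"dy":0,"dz":0.17,"rx":0,"ry":-0.14,"rz":0,"gripper":1},{"dx":0.01,"dy":0,"dz":0.22,"rx":0,"ry":-0.18,"rz":0,"gripper":1},{"dx":0.013,"dy":0,"dz":0.27,"rx":0,"ry":-0.22,"rz":0,"gripper":1},{"dx":0.014,"dy":0.01,"dz":0.305,"rx":0,"ry":-0.25,"rz":0,"gripper":1},{"dx":0.015,"dy":0.02,"dz":0.324,"rx":0,"ry":-0.263,"rz":0,"gripper":1},{"dx":0.015,"dy":0.02,"dz":0.324,"rx":0,"ry":-0.263,"rz":0,"gripper":1},{"dx":0.015,"dy":0.02,"dz":0.324,"rx":0,"ry":-0.263,"rz":0,"gripper":1}]'; python3 go.py 0.477 0.0515 0.073 43
```

```text
time: 17.55
tool_pos: [0.4778, 0.0506, 0.2518]
tool_rot: [-1.572, -0.0, 0.752]
contact_force: [-0.3, -0.6, 0.3]
opening: 0.0918
t 17.55 pos [0.4778 0.0506 0.2518] rpydeg [-90.04  -0.    43.06] F [-0.27 -0.61  0.26] open 0.0918 q [-0.05  0.25  1.63 -0.    1.26 -0.81]
shift [0.     0.1788 0.0014] rotvec [0.0007 0.0011 0.    ]
```

```bash
python3 -m creep '[{"dx":0,"dy":0.03,"dz":0.001,"rx":0,"ry":0,"rz":0,"gripper":1},{"dx":0,"dy":0.07,"dz":0.001,"rx":0,"ry":0,"rz":0,"gripper":1},{"dx":0,"dy":0.11,"dz":0.001,"rx":0,"ry":0,"rz":0,"gripper":1},{"dx":0,"dy":0.135,"dz":0.001,"rx":0,"ry":0,"rz":0,"gripper":1},{"dx":0,"dy":0.15,"dz":0.001,"rx":0,"ry":0,"rz":0,"gripper":1},{"dx":0,"dy":0.15,"dz":0.001,"rx":0,"ry":0,"rz":0,"gripper":1}]'
python3 - <<'E'
from meas import *
snap("12")
q,_=load("scene","_12"); p,_=load("top","_12")
a=[cv2.resize(x,(396,396),interpolation=cv2.INTER_CUBIC) for x in(p[200:280,220:300,::-1],q[160:240,260:340,::-1])]
cv2.imwrite("pics/v12.png",np.hstack(a))
E
python3 go.py 0.477 0.0515 0.073 43
```

```text
time: 18.3
tool_pos: [0.4766, 0.0508, 0.1008]
tool_rot: [-1.57, 0.002, 0.75]
contact_force: [0.6, 0.3, -0.2]
opening: 0.0917
t 18.4 pos [0.4773 0.0511 0.1021] rpydeg [-9.004e+01 -3.000e-02  4.301e+01] F [ 0.19 -0.51  0.59] open 0.0921 q [-0.05  0.43  1.83 -0.    0.87 -0.8 ]
shift [-0.      0.0291  0.0005] rotvec [0.0008 0.0003 0.0005]
```

View pics/v12.png

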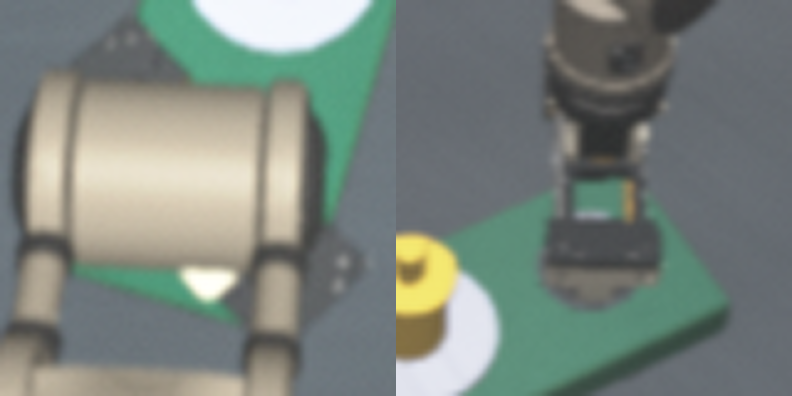

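```bash
python3 -m creep '[{"dx":0,"dy":0.012,"dz":0,"rx":0,"ry":0,"rz":0,"gripper":1},{"dx":0,"dy":0.022,"dz":0,"rx":0,"ry":0,"rz":0,"gripper":1},{"dx":0,"dy":0.029,"dz":0,"rx":0,"ry":0,"rz":0,"gripper":1},{"dx":0,"dy":0.029,"dz":0,"rx":0,"ry":0,"rz":0,"gripper":1},{"dx":0,"dy":0.029,"dz":0,"rx":0,"ry":0,"rz":0,"gripper":0},{"dx":0,"dy":0.029,"dz":0,"rx":0,"ry":0,"rz":0,"gripper":0},{"dx":0,"dy":0.029,"dz":0,"rx":0,"ry":0,"rz":0,"gripper":0},{"dx":0,"dy":0.029,"dz":0,"rx":0,"ry":0,"rz":0,"gripper":0}]' 15; python3 go.py 0.477 0.0515 0.073 96
```

```text
time: 19.4
tool_pos: [0.4791, 0.0529, 0.0731]
tool_rot: [-1.574, -0.005, 0.751]
contact_force: [9.2, 7.5, -6.5]
opening: 0.0654
t 19.4 pos [0.4791 0.0529 0.0731] rpydeg [-90.17  -0.31  43.05] F [ 9.22  7.54 -6.46] open 0.0654 q [-0.05  0.48  1.86  0.    0.79 -0.8 ]
shift [-0.0025  0.0001  0.0004] rotvec [ 0.0052 -0.9242  0.0037]
```

```bash
python3 -m creep '[{"dx":0.0025,"dy":0,"dz":0,"rx":0,"ry":0,"rz":0,"gripper":0},{"dx":0.0025,"dy":0,"dz":0,"rx":0,"ry":0,"rz":0,"gripper":0},{"dx":0.0025,"dy":0,"dz":0,"rx":0,"ry":0,"rz":0,"gripper":0}]'; python3 go.py 0.479 0.053 0.073 96
```

```text
time: 19.77
tool_pos: [0.4791, 0.0532, 0.0731]
tool_rot: [-1.573, -0.001, 0.752]
contact_force: [3.7, -4.1, 0.9]
opening: 0.0656
t 19.77 pos [0.4791 0.0532 0.0731] rpydeg [-9.011e+01 -6.000e-02  4.309e+01] F [ 3.68 -4.07  0.93] open 0.0656 q [-0.05  0.48  1.86 -0.    0.8  -0.8 ]
shift [-0.0002  0.0001 -0.    ] rotvec [ 2.200e-03 -9.235e-01  1.000e-04]
```

```bash
python3 -m creep '[{"dx":0,"dy":0,"dz":0,"rx":0,"ry":-0.04,"rz":0,"gripper":0},{"dx":0,"dy":0,"dz":0,"rx":0,"ry":-0.14,"rz":0,"gripper":0},{"dx":0,"dy":0,"dz":0,"rx":0,"ry":-0.26,"rz":0,"gripper":0},{"dx":0,"dy":0,"dz":0,"rx":0,"ry":-0.38,"rz":0,"gripper":0},{"dx":0,"dy":0,"dz":0,"rx":0,"ry":-0.5,"rz":0,"gripper":0},{"dx":0,"dy":0,"dz":0,"rx":0,"ry":-0.62,"rz":0,"gripper":0},{"dx":0,"dy":0,"dz":0,"rx":0,"ry":-0.74,"rz":0,"gripper":0},{"dx":0,"dy":0,"dz":0,"rx":0,"ry":-0.84,"rz":0,"gripper":0},{"dx":0,"dy":0,"dz":0,"rx":0,"ry":-0.925,"rz":0,"gripper":0},{"dx":0,"dy":0,"dz":0,"rx":0,"ry":-0.925,"rz":0,"gripper":0},{"dx":0,"dy":0,"dz":0,"rx":0,"ry":-0.925,"rz":0,"gripper":0}]' 20; python3 go.py 0.479 0.053 0.073 96
```

```text
time: 21.15
tool_pos: [0.4791, 0.0529, 0.0731]
tool_rot: [-1.573, 0.001, 1.677]
contact_force: [2.5, -5.5, 0.8]
opening: 0.0654
t 21.15 pos [0.4791 0.0529 0.0731] rpydeg [-9.010e+01  7.000e-02  9.609e+01] F [ 2.54 -5.52  0.79] open 0.0654 q [-0.05  0.48  1.86 -0.    0.8  -1.72]
shift [0.0001 0.0001 0.0001] rotvec [ 0.0018  0.0016 -0.0012]
```

```bash
python3 -m creep '[{"dx":0,"dy":0,"dz":0,"rx":0,"ry":0,"rz":0,"gripper":0.8},{"dx":0,"dy":0,"dz":0,"rx":0,"ry":0,"rz":0,"gripper":1},{"dx":0,"dy":0,"dz":0,"rx":0,"ry":0,"rz":0,"gripper":1},{"dx":0,"dy":0,"dz":0,"rx":0,"ry":0,"rz":0,"gripper":1},{"dx":0,"dy":-0.02,"dz":0,"rx":0,"ry":0,"rz":0,"gripper":1},{"dx":0,"dy":-0.06,"dz":0,"rx":0,"ry":0,"rz":0,"gripper":1},{"dx":0,"dy":-0.11,"dz":0,"rx":0,"ry":0,"rz":0,"gripper":1},{"dx":-0.02,"dy":-0.15,"dz":0,"rx":0,"ry":0,"rz":0,"gripper":1},{"dx":-0.06,"dy":-0.17,"dz":0,"rx":0,"ry":0,"rz":0,"gripper":1},{"dx":-0.11,"dy":-0.17,"dz":0,"rx":0,"ry":0,"rz":0,"gripper":1},{"dx":-0.16,"dy":-0.17,"dz":0,"rx":0,"ry":0,"rz":0,"gripper":1},{"dx":-0.21,"dy":-0.17,"dz":0,"rx":0,"ry":0,"rz":0,"gripper":1},{"dx":-0.24,"dy":-0.17,"dz":0,"rx":0,"ry":0,"rz":0,"gripper":1},{"dx":-0.25,"dy":-0.17,"dz":0,"rx":0,"ry":0,"rz":0,"gripper":1},{"dx":-0.25,"dy":-0.17,"dz":0,"rx":0,"ry":0,"rz":0,"gripper":1}]'
python3 - <<'E'
from meas import *
snap("13")
q,_=load("scene","_13"); p,_=load("top","_13")
a=[cv2.resize(x,(396,396),interpolation=cv2.INTER_CUBIC) for x in(p[222:252,247:277,::-1],q[197:227,284:314,::-1])]
cv2.imwrite("pics/v13.png",np.hstack(a))
E
python3 ang.py _13;python3 go.py 0.479 0.053 0.073 96
```

```text
time: 23.02
tool_pos: [0.5047, -0.1947, 0.2425]
tool_rot: [-1.57, -0.001, 1.676]
contact_force: [0.0, 0.1, -0.4]
opening: 0.0915
top hub px [261.98 236.86] hub xy [0.4768 0.0506] outline [0.4334 0.0031 0.7781] headings about hub {'needle': np.float64(-147.7), 'red': np.float64(-151.9)}
   about outline {'needle': np.float64(145.5), 'red': np.float64(0.0)}
scene hub px [299.   210.32] hub xy [0.4763 0.0523] outline None headings about hub {'needle': np.float64(-149.2), 'red': np.float64(-150.8)}
t 23.12 pos [ 0.5047 -0.1937  0.2427] rpydeg [-8.999e+01 -3.000e-02  9.614e+01] F [0.06 0.59 0.87] open 0.0921 q [-0.51  0.37  1.48  0.    1.29 -2.19]
shift [ 0.248   0.1699 -0.0008] rotvec [-0.0001  0.0025  0.0005]
```

View pics/v13.png

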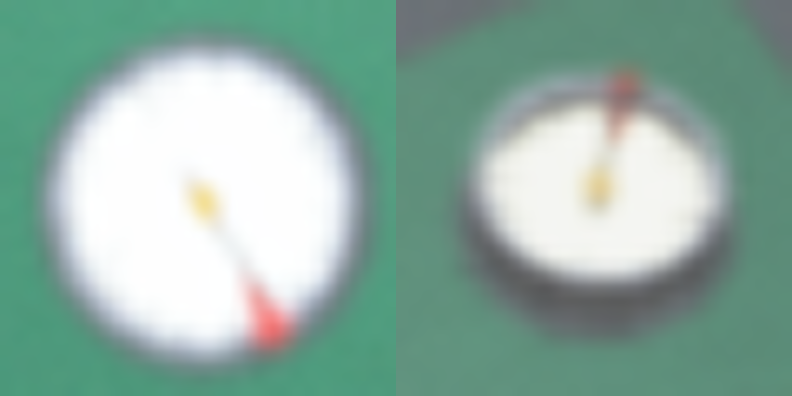

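View pics/top_13.png

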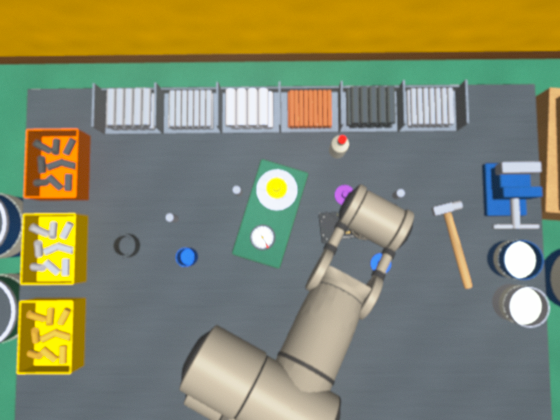

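View pics/scene_13.png

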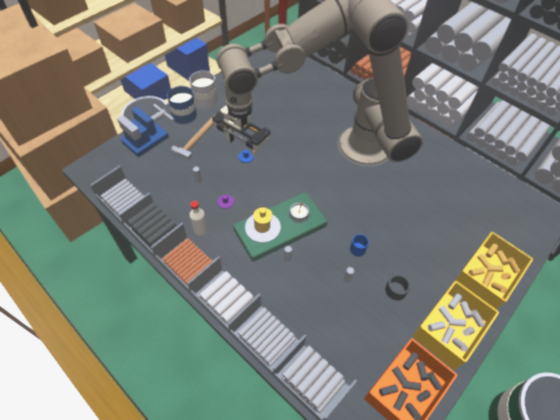

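```bash
cat > line.py <<'E'
from ang import *
from scipy.ndimage import map_coordinates
def mapped(n,p,C,z,s=.00025,half=.034):
    g=np.arange(-half,half,s); X,Y=np.meshgrid(C[0]+g,C[1]+g,indexing='ij'); P=proj(n,np.c_[X.ravel(),Y.ravel(),0*X.ravel()+z])
    return np.dstack([map_coordinates(p[...,k].astype(float),[P[:,1],P[:,0]],order=3).reshape(X.shape) for k in range(3)]),g
def needle(n,p,C,h0):
    I,g=mapped(n,p,C,.067); L=I[...,0]; a=np.radians(h0); e=np.array([np.cos(a),np.sin(a)]); t=np.array([-e[1],e[0]]); out=[]
    off=np.arange(-.006,.006,.0002)
    for r in np.arange(.010,.0185,.0005):
        P=(r*e+off[:,None]*t-g[0])/(g[1]-g[0]); s=map_coordinates(L,P.T,order=1); b=np.median(s); w=np.clip(b-s-.2*(b-s.min()),0,None); out.append((r,(w*off).sum()/w.sum()))
    o=np.array(out); k=np.polyfit(o[:,0],o[:,1],1); return np.degrees(np.arctan(k[0]))+h0, k, e,t
def red(n,p,C,z=.0635):
    I,g=mapped(n,p,C,z); w=np.clip(I[...,0]-I[...,1]-25,0,None); X,Y=np.meshgrid(g,g,indexing='ij'); r=np.hypot(X,Y); w=w*(r>.018)*(r<.029); return np.array([(w*X).sum(),(w*Y).sum()])/w.sum()
for n in("top","scene"):
    p11,_=load(n,"_11"); p13,_=load(n,sys.argv[1] if len(sys.argv)>1 else "_13"); _,H,_=angs(n,p11,(.477,.0495))
    for zc in (0,):
        h,k,e,t=needle(n,p11,H[:2],-148.); rr=red(n,p13,H[:2]); r11=red(n,p11,H[:2])
        tipoff=np.polyval(k,rr@e); print(n,'needle dir',h.round(1),'offset at hub mm',(k[1]*1e3).round(2),'red r',np.linalg.norm(rr).round(4),'red perp - needle perp mm',((rr@t-tipoff)*1e3).round(2),'deg',np.degrees((rr@t-tipoff)/.0255).round(1),' red heading',np.degrees(np.arctan2(rr[1],rr[0])).round(1),'before',np.degrees(np.arctan2(r11[1],r11[0])).round(1))
E
python3 line.py
```

```text
top needle dir -147.7 offset at hub mm 0.08 red r 0.0264 red perp - needle perp mm -1.99 deg -4.5  red heading -151.9 before 158.1
scene needle dir -145.7 offset at hub mm -1.08 red r 0.0258 red perp - needle perp mm -1.18 deg -2.6  red heading -150.8 before 159.8
```

```bash
python3 -m creep '[{"dx":0.03,"dy":0,"dz":0,"rx":0,"ry":0,"rz":0,"gripper":1},{"dx":0.08,"dy":0,"dz":0,"rx":0,"ry":0,"rz":0,"gripper":1},{"dx":0.13,"dy":0,"dz":0,"rx":0,"ry":0,"rz":0,"gripper":1},{"dx":0.18,"dy":0,"dz":0,"rx":0,"ry":0,"rz":0,"gripper":1},{"dx":0.22,"dy":0,"dz":0,"rx":0,"ry":0,"rz":0,"gripper":1},{"dx":0.245,"dy":0.01,"dz":0,"rx":0,"ry":0,"rz":0,"gripper":1},{"dx":0.25,"dy":0.05,"dz":0,"rx":0,"ry":0,"rz":0,"gripper":1},{"dx":0.25,"dy":0.1,"dz":0,"rx":0,"ry":0,"rz":0,"gripper":1},{"dx":0.25,"dy":0.14,"dz":0,"rx":0,"ry":0,"rz":0,"gripper":1},{"dx":0.25,"dy":0.16,"dz":0,"rx":0,"ry":0,"rz":0,"gripper":1},{"dx":0.25,"dy":0.17,"dz":0,"rx":0,"ry":0,"rz":0,"gripper":1},{"dx":0.25,"dy":0.17,"dz":0,"rx":0,"ry":0,"rz":0,"gripper":1}]'; python3 go.py 0.479 0.053 0.073 96
```

```text
time: 24.62
tool_pos: [0.4781, 0.0542, 0.0728]
tool_rot: [-1.571, -0.0, 1.678]
contact_force: [0.8, -0.0, -0.1]
opening: 0.092
t 24.62 pos [0.4781 0.0542 0.0728] rpydeg [-89.98  -0.    96.14] F [ 0.85 -0.05 -0.15] open 0.092 q [-0.05  0.48  1.86 -0.    0.8  -1.72]
shift [-0.0013 -0.0002 -0.0008] rotvec [-0.0003  0.0024  0.    ]
```

Close, check, then turn a little further counter-clockwise.

```bash
python3 -m creep '[{"dx":-0.001,"dy":0,"dz":0,"rx":0,"ry":0,"rz":0,"gripper":0},{"dx":-0.001,"dy":0,"dz":0,"rx":0,"ry":0,"rz":0,"gripper":0},{"dx":-0.001,"dy":0,"dz":0,"rx":0,"ry":0,"rz":0,"gripper":0},{"dx":-0.001,"dy":0,"dz":0,"rx":0,"ry":0,"rz":0,"gripper":0},{"dx":-0.001,"dy":0,"dz":0,"rx":0,"ry":0,"rz":0,"gripper":0}]' 25; python3 go.py 0.479 0.053 0.073 96
```

```text
time: 25.25
tool_pos: [0.4787, 0.0528, 0.0732]
tool_rot: [-1.572, -0.0, 1.677]
contact_force: [-0.5, 2.4, 5.4]
opening: 0.0653
t 25.25 pos [0.4787 0.0528 0.0732] rpydeg [-9.005e+01 -1.000e-02  9.608e+01] F [-0.52  2.36  5.37] open 0.0653 q [-0.05  0.48  1.86  0.    0.8  -1.73]
shift [ 0.0002  0.0002 -0.0003] rotvec [0.0009 0.0014 0.0001]
```

```bash
python3 -m creep '[{"dx":0,"dy":0,"dz":0,"rx":0,"ry":-0.03,"rz":0,"gripper":0},{"dx":0,"dy":0,"dz":0,"rx":0,"ry":-0.06,"rz":0,"gripper":0},{"dx":0,"dy":0,"dz":0,"rx":0,"ry":-0.085,"rz":0,"gripper":0},{"dx":0,"dy":0,"dz":0,"rx":0,"ry":-0.085,"rz":0,"gripper":0},{"dx":0,"dy":0,"dz":0,"rx":0,"ry":-0.085,"rz":0,"gripper":0},{"dx":0,"dy":0,"dz":0,"rx":0,"ry":-0.085,"rz":0,"gripper":0.8},{"dx":0,"dy":0,"dz":0,"rx":0,"ry":-0.085,"rz":0,"gripper":1},{"dx":0,"dy":0,"dz":0,"rx":0,"ry":-0.085,"rz":0,"gripper":1},{"dx":0,"dy":0,"dz":0,"rx":0,"ry":-0.085,"rz":0,"gripper":1},{"dx":0,"dy":-0.02,"dz":0,"rx":0,"ry":-0.085,"rz":0,"gripper":1},{"dx":0,"dy":-0.06,"dz":0,"rx":0,"ry":-0.085,"rz":0,"gripper":1},{"dx":0,"dy":-0.11,"dz":0,"rx":0,"ry":-0.085,"rz":0,"gripper":1},{"dx":-0.02,"dy":-0.15,"dz":0,"rx":0,"ry":-0.085,"rz":0,"gripper":1},{"dx":-0.06,"dy":-0.17,"dz":0,"rx":0,"ry":-0.085,"rz":0,"gripper":1},{"dx":-0.11,"dy":-0.17,"dz":0,"rx":0,"ry":-0.085,"rz":0,"gripper":1},{"dx":-0.16,"dy":-0.17,"dz":0,"rx":0,"ry":-0.085,"rz":0,"gripper":1},{"dx":-0.21,"dy":-0.17,"dz":0,"rx":0,"ry":-0.085,"rz":0,"gripper":1},{"dx":-0.25,"dy":-0.17,"dz":0,"rx":0,"ry":-0.085,"rz":0,"gripper":1},{"dx":-0.25,"dy":-0.17,"dz":0,"rx":0,"ry":-0.085,"rz":0,"gripper":1}]'
python3 - <<'E'
from meas import *
snap("14")
q,_=load("scene","_14"); p,_=load("top","_14")
a=[cv2.resize(x,(396,396),interpolation=cv2.INTER_CUBIC) for x in(p[222:252,247:277,::-1],q[197:227,284:314,::-1])]
cv2.imwrite("pics/v14.png",np.hstack(a))
E
python3 ang.py _14;python3 line.py _14;python3 go.py 0.479 0.053 0.073 96
```

```text
time: 27.62
tool_pos: [0.5047, -0.1985, 0.2422]
tool_rot: [-1.57, 0.0, 1.758]
contact_force: [0.6, 0.4, 0.3]
opening: 0.092
top hub px [261.97 236.85] hub xy [0.4768 0.0506] outline [0.4332 0.0028 0.7781] headings about hub {'needle': np.float64(-147.5), 'red': np.float64(-145.5)}
   about outline {'needle': np.float64(143.7), 'red': np.float64(0.0)}
scene hub px [298.96 210.33] hub xy [0.4764 0.0522] outline None headings about hub {'needle': np.float64(-148.8), 'red': np.float64(-143.1)}
top needle dir -147.7 offset at hub mm 0.08 red r 0.0268 red perp - needle perp mm 0.8 deg 1.8  red heading -145.9 before 158.1
scene needle dir -145.7 offset at hub mm -1.08 red r 0.0266 red perp - needle perp mm 2.09 deg 4.7  red heading -143.6 before 159.8
t 27.73 pos [ 0.5046 -0.1959  0.2423] rpydeg [-8.996e+01 -5.000e-02  1.009e+02] F [ 0.36 -0.83 -0.65] open 0.0918 q [-0.51  0.37  1.48  0.    1.29 -2.27]
shift [ 0.2491  0.1695 -0.022 ] rotvec [-0.0007  0.0855  0.0009]
```

View pics/v14.png

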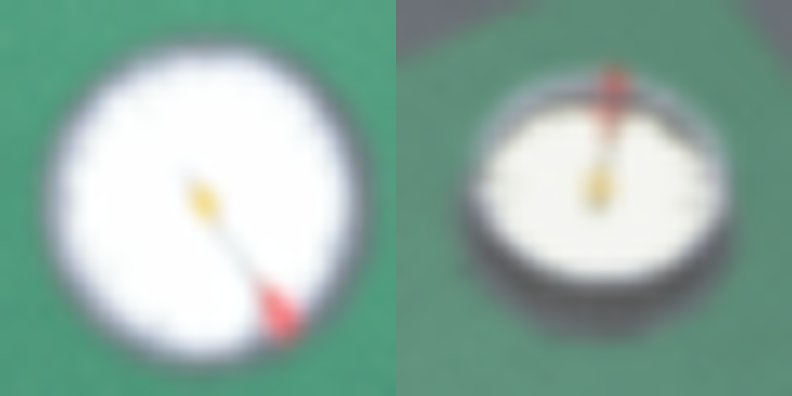

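```bash
cat > rb.py <<'E'
from line import mapped,np,load,angs
import sys
for n in("top","scene"):
  for tag in sys.argv[1:]:
    p,_=load(n,tag); H=angs(n,load(n,"_11")[0],(.477,.0495))[1][:2]
    I,g=mapped(n,p,H,.0635 if n=="top" else .066); X,Y=np.meshgrid(g,g,indexing='ij'); r=np.hypot(X,Y); w=np.clip(I[...,0]-I[...,1]-20,0,None); th=np.arctan2(Y,X); o=[]
    for a in(.016,.019,.022,.025,.028):
        k=(r>a)&(r<a+.003)&(w>0); z=(w[k]*np.exp(1j*th[k])).sum(); o.append((round(np.degrees(np.angle(z)),1),int(w[k].sum()/1e3)))
    print(n,tag,o)
E
python3 rb.py 0 _11 _13 _14 2>&1 | grep -v 'needle dir'
```

```text
top 0 [(np.float64(0.0), 0), (np.float64(157.9), 1), (np.float64(158.1), 10), (np.float64(158.2), 20), (np.float64(158.1), 30)]
top _11 [(np.float64(0.0), 0), (np.float64(157.8), 2), (np.float64(158.1), 13), (np.float64(158.2), 24), (np.float64(158.0), 32)]
top _13 [(np.float64(0.0), 0), (np.float64(-151.7), 1), (np.float64(-151.8), 7), (np.float64(-151.9), 14), (np.float64(-152.0), 26)]
top _14 [(np.float64(0.0), 0), (np.float64(-145.5), 0), (np.float64(-145.4), 4), (np.float64(-145.8), 15), (np.float64(-146.2), 24)]
scene 0 [(np.float64(154.3), 0), (np.float64(154.9), 6), (np.float64(156.1), 14), (np.float64(157.3), 15), (np.float64(160.2), 6)]
scene _11 [(np.float64(153.9), 0), (np.float64(154.8), 5), (np.float64(156.1), 15), (np.float64(157.2), 16), (np.float64(160.3), 7)]
scene _13 [(np.float64(-152.0), 0), (np.float64(-151.8), 0), (np.float64(-151.5), 1), (np.float64(-151.0), 1), (np.float64(-149.7), 0)]
scene _14 [(np.float64(0.0), 0), (np.float64(-143.5), 0), (np.float64(-143.2), 4), (np.float64(-143.9), 5), (np.float64(-144.9), 4)]
```

```bash
python3 - <<'E' 2>&1 | grep -v 'red r'
from line import *
for n in("top","scene"):
    H=angs(n,load(n,"_11")[0],(.477,.0495))[1][:2]; A=[];b=[]
    for tag,h0 in(("0",-17.5),("_5",-110 ),("_11",-148),("_13",-148),("_14",-148)):
        p,_=load(n,tag); h0=headings(n,p,H)['needle'] if tag=="_5" else h0
        h,k,e,t=needle(n,p,H,float(h0)); print(n,tag,'dir',h.round(1),'hub offset mm',(k[1]*1e3).round(2))
        if tag in("0","_5","_11"):
            nn=t-k[0]*e; A.append(nn/np.linalg.norm(nn)); b.append(k[1]/np.linalg.norm(nn))
    c=np.linalg.lstsq(np.array(A),np.array(b),rcond=None)[0]; print(n,'axis minus hub mm',(c*1e3).round(2),'res',((np.array(A)@c-b)*1e3).round(2))
E
```

```text
top 0 dir -22.1 hub offset mm 1.12
top _5 dir -120.9 hub offset mm -0.16
top _11 dir -147.7 hub offset mm 0.08
top _13 dir -147.8 hub offset mm 0.06
top _14 dir -147.6 hub offset mm 0.08
top axis minus hub mm [0.63 0.76] res [-0.17  0.31 -0.38]
scene 0 dir -19.6 hub offset mm 1.18
scene _5 dir -120.2 hub offset mm -0.19
scene _11 dir -145.7 hub offset mm -1.08
scene _13 dir -147.9 hub offset mm -0.71
scene _14 dir -144.9 hub offset mm -1.26
scene axis minus hub mm [0.3  1.25] res [ 0.09 -0.18  0.21]
```

```bash
python3 -m creep '[{"dx":0.03,"dy":0,"dz":0,"rx":0,"ry":0.02,"rz":0,"gripper":1},{"dx":0.08,"dy":0,"dz":-0.007,"rx":0,"ry":0.085,"rz":0,"gripper":1},{"dx":0.13,"dy":0,"dz":-0.011,"rx":0,"ry":0.085,"rz":0,"gripper":1},{"dx":0.18,"dy":0,"dz":-0.016,"rx":0,"ry":0.085,"rz":0,"gripper":1},{"dx":0.22,"dy":0,"dz":-0.019,"rx":0,"ry":0.085,"rz":0,"gripper":1},{"dx":0.248,"dy":0.01,"dz":-0.021,"rx":0,"ry":0.085,"rz":0,"gripper":1},{"dx":0.249,"dy":0.05,"dz":-0.022,"rx":0,"ry":0.085,"rz":0,"gripper":1},{"dx":0.249,"dy":0.1,"dz":-0.022,"rx":0,"ry":0.085,"rz":0,"gripper":1},{"dx":0.249,"dy":0.14,"dz":-0.022,"rx":0,"ry":0.085,"rz":0,"gripper":1},{"dx":0.249,"dy":0.16,"dz":-0.022,"rx":0,"ry":0.085,"rz":0,"gripper":1},{"dx":0.249,"dy":0.17,"dz":-0.022,"rx":0,"ry":0.085,"rz":0,"gripper":1},{"dx":0.249,"dy":0.17,"dz":-0.022,"rx":0,"ry":0.085,"rz":0,"gripper":1}]'; python3 go.py 0.4787 0.053 0.073 96
```

```text
time: 29.22
tool_pos: [0.4789, 0.0533, 0.0728]
tool_rot: [-1.57, -0.0, 1.678]
contact_force: [0.6, 0.1, 0.3]
opening: 0.0917
t 29.23 pos [0.4789 0.0533 0.0728] rpydeg [-89.97  -0.    96.14] F [0.62 0.14 0.34] open 0.0917 q [-0.05  0.48  1.86 -0.    0.8  -1.73]
shift [-0.0003 -0.0002  0.0002] rotvec [-0.0004  0.0025  0.    ]
```

```bash
python3 -m creep '[{"dx":0,"dy":0,"dz":0,"rx":0,"ry":0,"rz":0,"gripper":0},{"dx":0,"dy":0,"dz":0,"rx":0,"ry":0,"rz":0,"gripper":0},{"dx":0,"dy":0,"dz":0,"rx":0,"ry":0,"rz":0,"gripper":0},{"dx":0,"dy":0,"dz":0,"rx":0,"ry":0,"rz":0,"gripper":0},{"dx":0,"dy":0,"dz":0,"rx":0,"ry":0.02,"rz":0,"gripper":0},{"dx":0,"dy":0,"dz":0,"rx":0,"ry":0.05,"rz":0,"gripper":0},{"dx":0,"dy":0,"dz":0,"rx":0,"ry":0.05,"rz":0,"gripper":0},{"dx":0,"dy":0,"dz":0,"rx":0,"ry":0.05,"rz":0,"gripper":0}]' 25; python3 go.py 0.479 0.053 0.073 96;  python3 -m creep '[{"dx":0,"dy":0,"dz":0,"rx":0,"ry":0,"rz":0,"gripper":0.8},{"dx":0,"dy":0,"dz":0,"rx":0,"ry":0,"rz":0,"gripper":1},{"dx":0,"dy":0,"dz":0,"rx":0,"ry":0,"rz":0,"gripper":1},{"dx":0,"dy":0,"dz":0,"rx":0,"ry":0,"rz":0,"gripper":1},{"dx":0,"dy":-0.02,"dz":0,"rx":0,"ry":0,"rz":0,"gripper":1},{"dx":0,"dy":-0.06,"dz":0,"rx":0,"ry":0,"rz":0,"gripper":1},{"dx":0,"dy":-0.11,"dz":0,"rx":0,"ry":0,"rz":0,"gripper":1},{"dx":-0.02,"dy":-0.15,"dz":0,"rx":0,"ry":0,"rz":0,"gripper":1},{"dx":-0.06,"dy":-0.17,"dz":0,"rx":0,"ry":0,"rz":0,"gripper":1},{"dx":-0.11,"dy":-0.17,"dz":0,"rx":0,"ry":0,"rz":0,"gripper":1},{"dx":-0.16,"dy":-0.17,"dz":0,"rx":0,"ry":0,"rz":0,"gripper":1},{"dx":-0.21,"dy":-0.17,"dz":0,"rx":0,"ry":0,"rz":0,"gripper":1},{"dx":-0.25,"dy":-0.17,"dz":0,"rx":0,"ry":0,"rz":0,"gripper":1},{"dx":-0.25,"dy":-0.17,"dz":0,"rx":0,"ry":0,"rz":0,"gripper":1}]'
python3 - <<'E'
from meas import *
snap("15")
q,_=load("scene","_15"); p,_=load("top","_15")
a=[cv2.resize(x,(396,396),interpolation=cv2.INTER_CUBIC) for x in(p[222:252,247:277,::-1],q[197:227,284:314,::-1])]
cv2.imwrite("pics/v15.png",np.hstack(a))
E
python3 ang.py _15|grep hub;python3 line.py _15; python3 rb.py _15 | grep -v dir
```

```text
time: 30.22
tool_pos: [0.4795, 0.0528, 0.0732]
tool_rot: [-1.572, -0.0, 1.626]
contact_force: [-1.7, 3.2, 6.3]
opening: 0.0658
t 30.23 pos [0.4795 0.0528 0.0732] rpydeg [-9.005e+01 -1.000e-02  9.316e+01] F [-1.7   3.18  6.3 ] open 0.0658 q [-0.05  0.48  1.86  0.    0.8  -1.68]
shift [0.0002 0.0002 0.0005] rotvec [ 0.0009 -0.0495  0.0002]
time: 31.98
tool_pos: [0.493, -0.1995, 0.2422]
tool_rot: [-1.57, 0.0, 1.623]
contact_force: [-0.4, 0.7, -0.2]
opening: 0.0918
top hub px [261.97 236.85] hub xy [0.4768 0.0506] outline [0.4331 0.0033 0.778 ] headings about hub {'needle': np.float64(-147.8), 'red': np.float64(-148.8)}
scene hub px [298.94 210.46] hub xy [0.4769 0.0525] outline None headings about hub {'needle': np.float64(-148.8), 'red': np.float64(-150.1)}
top needle dir -147.7 offset at hub mm 0.08 red r 0.0262 red perp - needle perp mm -0.71 deg -1.6  red heading -149.1 before 158.1
scene needle dir -145.7 offset at hub mm -1.08 red r 0.0266 red perp - needle perp mm -0.94 deg -2.1  red heading -150.1 before 159.8
top _15 [(np.float64(0.0), 0), (np.float64(-148.4), 1), (np.float64(-148.8), 8), (np.float64(-149.2), 16), (np.float64(-149.3), 29)]
scene _15 [(np.float64(0.0), 0), (np.float64(-150.5), 0), (np.float64(-150.6), 1), (np.float64(-150.6), 1), (np.float64(-148.8), 1)]
```

View pics/v15.png

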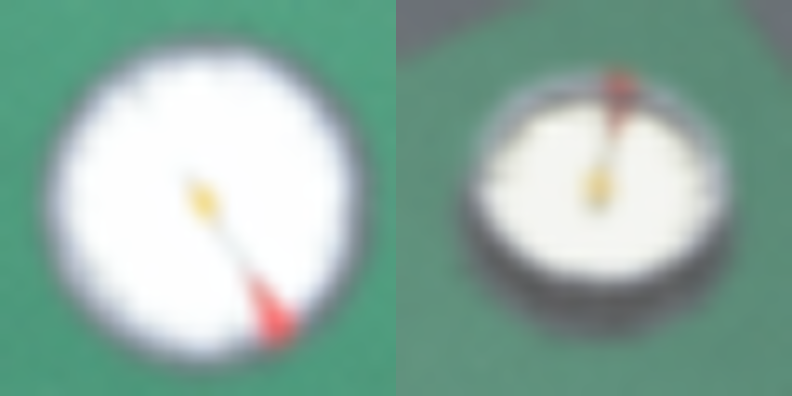

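Run:
```python
from meas import *
for t in("0","_15"):
  q,d=load("scene",t); C=cloud("scene",d); hsv=cv2.cvtColor(q,cv2.COLOR_RGB2HSV); o=[]
  for k,(a,b) in {'y':((22,120,90),(34,255,255)),'b':((105,120,60),(122,255,255)),'p':((135,90,50),(165,255,255))}.items():
    N,L,s,c=cv2.connectedComponentsWithStats(cv2.inRange(hsv,a,b)); o+=[(k,int(s[i,4]),c[i].round(1).tolist()) for i in range(1,N) if 100<s[i,4]<420 and c[i][1]>140]
  m=((C[...,2]>.055)&(C[...,2]<.08)&(d>0)).astype(np.uint8); N,L,s,c=cv2.connectedComponentsWithStats(m); o+=[('stub',int(s[i,4]),c[i].round(1).tolist()) for i in range(1,N) if 15<s[i,4]<120 and 150<c[i][1]<290 and c[i][0]<420]
  print(t,o)
q,_=load("scene","_15"); cv2.imwrite("pics/v15b.png",cv2.resize(q[170:260,210:340,::-1],(780,540),interpolation=cv2.INTER_CUBIC))
```

```text
0 [('y', 160, [212.3, 180.6]), ('y', 186, [331.5, 280.2]), ('b', 144, [245.7, 156.0]), ('b', 276, [359.1, 244.3]), ('p', 167, [225.2, 201.0]), ('stub', 43, [196.0, 170.0]), ('stub', 63, [199.0, 223.7]), ('stub', 42, [361.6, 242.7]), ('stub', 49, [288.1, 249.7]), ('stub', 52, [349.2, 271.4]), ('stub', 63, [331.3, 278.6]), ('stub', 29, [6.8, 283.1])]
_15 [('y', 226, [262.3, 215.6]), ('b', 146, [245.7, 156.1]), ('b', 281, [359.0, 244.4]), ('p', 175, [225.1, 201.0]), ('stub', 39, [196.0, 169.6]), ('stub', 59, [198.7, 223.6]), ('stub', 54, [359.7, 240.7]), ('stub', 47, [288.2, 249.6]), ('stub', 52, [349.2, 271.4])]
```

View pics/v15b.png

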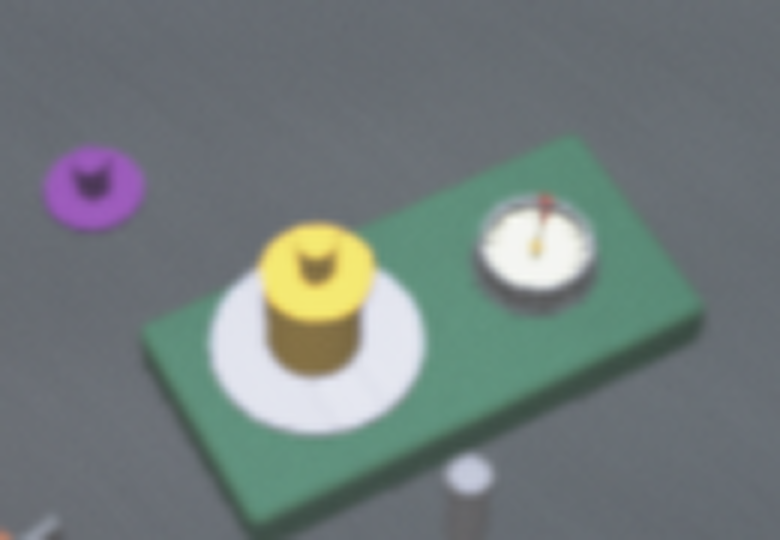

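The tin stands on the pan, closed with the yellow lid (262,216 in the scene picture). The needle lies over the red mark (299,205), and the other things have not moved.

```bash
python3 -c "
from cell import robot,status
robot.hand_in(); print(status.observe()['time'])"
```

```text
the job is handed in; nothing more can be done
the job is handed in; nothing more can be done
```

The yellow tin stands near the middle of the pan, closed with the yellow lid. The loaded needle turned about 131° clockwise, which is about 278 g. I turned the bezel about 53° counter-clockwise in one grip, then made two small corrections: +4.9°, which overshot by about 3°, then −2.9°. I let go and moved the arm clear before handing in at about 32 s.

**Zero mark:** the last pictures put it 1.6° (top) and 2.1° (scene) short of the needle, 0.7–0.9 mm at the tip of a 6 mm wide mark. Measured about the hub instead, the shortfall is 1.0° and 1.3°. On the two readings before that, the two cameras disagreed by 2–3°, so trust the result to about that much.

**Other things:** in the scene view the blue tin, blue lid, purple lid, stubs and spray bottle are at their first pixels to within about half a pixel. The tube and hammer I checked only by eye, about 9 s before the end.

**Forces:** the largest sideways force I read was about 12 N, when the bezel was first gripped 2.5 mm off centre; I re-centred before turning.

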